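# Carry a freshly painted birdhouse by its roof eye

## Robot

A 6-joint arm with a two-finger parallel gripper is mounted at the origin on the work surface. World frame = base frame: x ahead of the robot, y to its left, z up, the work surface at z = 0. Lengths are in m, angles in rad, forces in N, time in s.
With the tool pointing down it reaches from about 0.275 to 0.825 m from the base axis. Payload 5.2 kg.
Tool frame: the origin (TCP) lies on the centre line of the jaws, within the pads' length; the fingertips stand 14 mm ahead of it and the grasp point (between the pads) lies 5 mm behind it (env.tips_ahead is the distance from the TCP to the fingertips, in m); z points along the fingers, y is the direction in which the jaws open and shut (so a half turn about z gives the same grasp; the last joint's range is limited). The gripper opens to 93 mm and grips with 3 to 60 N. Pads are 15 mm wide; open, the fingers measure 128 mm over their backs; the gripper's body (75 mm by 188 mm) begins 65 mm behind the grasp point.
Start: joints at [1.02, 0.259, 1.535, -0, 1.348, -0.203], TCP at [0.187, 0.517, 0.233] pointing down, gripper open.
Joint ranges: [-3.14, 3.14], [-0.91, 2.08], [0.19, 2.58], [-1.22, 4.36], [0.22, 2.71], [-3.12, 3.12]. Speed limits (rad/s): [2.57, 2.57, 3.14, 3.14, 3.14, 3.14].

## Interface

Orientations are given as [roll, pitch, yaw] about the fixed x, y, z axes, in that order (R = Rz(yaw) Ry(pitch) Rx(roll)).
In Python, from cell import monitor, imaging, job, env gives the robot as it stands. The module is installed in compiled form; this text tells all that it offers.
- The arm moves only by the tool move_arm, never from a script. Its argument "deltas" is a list of rows, each an object with "slide": the shift along the world's x, y, z in cm, a list of three; "twist": the turn about the world's z in degrees; "grip": the opening, from 0 (shut) to 1 (fully open). In form: [{"slide": [tx, ty, tz], "twist": twist, "grip": grip}, ...]. A call has exactly 5 rows; each row is the pose to reach, as a shift and turn from the pose commanded when the call began; what a row does not reach only later rows make up. A row lasts 1/10 s, in which the tool goes at most 50 mm and 8.59 degrees, less where a joint would pass 70% of its speed; a pose out of reach is approached as far as the arm can. A call with a gripper value outside its range is refused whole. The fingers move at their own pace and stop on an object; "grip_force" is the grip in N (left out, the last holds). Time passes only in rows, so rows that repeat a pose let the fingers close, or fill a call up. It gives the time, the measured TCP pose, the force and the opening at its end, in the units of the state.
- monitor.read_state(): the state, without advancing time (a new reading comes with each control period).
- imaging.get_image(name): name is "scene" or "side" or "wrist"; returns (picture, depth): 400x640x3 uint8, red, green, blue; 400x640 float32, m along the optical axis (not along the pixel's ray), 0 where there is no reading.
- imaging.calibration(name): a dict with "intrinsics" (3x3 intrinsics, pixels), "cam_to_world" (4x4, takes a point from camera to world coordinates); the wrist camera has in their place "T_tool_cam" (4x4, takes a point from camera to tool coordinates, whose origin is the TCP and whose axes are the flange's). Camera axes: x right, y up, looking along -z (the intrinsics and any distortion apply to the point x, -y, -z); pixel columns grow to the right and rows downward; lengths in m; the calibration is good to about 2 mm. A picture is of the moment at which its call begins: read the wrist's pose just before it. calibration takes no time and is no camera call.
- job.hand_in(): hands the job in, once; it reports no verdict.
The state is a dict: "time": time; "joint_pos": joint angles; "joint_velocities": joint speeds; "joint_efforts": joint torques, N m; "tcp_pos": TCP position; "ee_rot": TCP orientation; "force": force on the tool from outside, world axes, zero at the start; "torque": the same for the moment, N m; "width": opening from 0.0 (shut) to 1.0 (fully open).
Only numpy, scipy, OpenCV 4.12 (cv2) and the standard library are available. Lean on these libraries where they do the work, as an engineer would, in place of code of your own. Each camera call takes 0.05 s, during which the arm holds its last target.

## Task

The walls of the red birdhouse on the turntable have just been painted, so keep the gripper and arm off the house: take the carrying hook from its stand, feed it tip first through the brass eye on the roof, roll it upright so that the eye sits at the bottom of the hook's bow, and lift the house with it. Carry it to the slatted drying rack, set it down gently and upright on the empty part, and let go of the hook, leaving it in the eye. Leave the other things on the table alone.

Things in the scene. Friction and masses are not known exactly. Their poses are not given: they have to be found in the camera images.
- house: The wet birdhouse, loose, 0.2 to 0.4 kg: red walls with white flowers, bare pine front with dark hole, green roof. Walls 100 (x) by 92 (y) by 70 mm high; 45 degree gable roof 124 mm long (x), about 122 mm over the eaves (60 mm up), ridge top 128 mm up. Origin: centre of its underside. z up; x along the ridge; front, with a 24 mm perch, faces -x.
- eye (a point): Centre of the brass screw eye fixed in the middle of that house's ridge, 152 mm above its underside, 24 mm above the ridge. The ring stands upright, its hole looking along the house's y (across the ridge): it can be entered from either side. Hole 24 mm across, ring wire 4 mm, 32 mm outside. Axes as the house's. The house hangs level from it.
- hook: The carrying hook, loose, 60 g: upright dark wooden handle, square 22 by 22 mm, 56 mm tall (brass band low, blue band high), a 5 mm steel wire hook below it, shaped like a question mark in its x-z plane, tip on the -x side. Origin: middle of the handle's underside; z up along the handle; from there the wire runs 20 mm straight down, then round the bow.
- bow (a point): Centre of the hook's round bow, on the handle's axis, 46 mm below the handle's underside; axes as the hook's. The wire's centreline is a circle of radius 26 mm about it, from its top round by the +x side and under to the tip: 260 degrees. The mouth is the quarter towards -x and up.
- tip (a point): Tip of the hook's wire, on the -x side of the bow, 10 degrees below its centre's level; it points up when the handle is upright, and then does not fit into the eye (26 mm from tip to underside). With the handle leaned about 40 degrees towards -x it points only some 40 degrees above level and enters; rolling the hook upright about the bow's centre then feeds the wire on round through the eye.
- stand: Fixed wooden hook stand, 120 (x) by 110 (y) mm, top 95 mm up, with a slot along its x, 76 by 9 mm, in the middle of the top. The hook hangs upright in it, the handle's underside on the slot's rim, and lifts straight up and out. Origin: centre of its underside on the table.
- turntable: Fixed painter's turntable (locked), flat round top 170 mm across, 22 mm high, on which the red house stands. Origin: centre of its underside.
- rack: Fixed drying rack of pale wooden slats, 220 (x) by 260 (y) mm, top 20 mm above the table. Origin: centre of its underside. A loose blue painted disc (56 mm wide, 8 mm thick) lies near its +y end.
- rack_spot (a point): Middle of the rack's empty part, on the slats' top, 35 mm from the rack's centre towards its -y end: the house goes here, any way round.
- disc: Bystander: blue painted wooden disc, 56 mm wide, 8 mm thick, on the rack. Origin: centre of its underside.
- pot_red: Bystander: white paint pot with red lid, 44 mm wide, 55 mm high. Origin: centre of its underside.
- pot_green: Bystander: the same with green lid.
- pot_yellow: Bystander: the same with yellow lid.
- brush_mug: Bystander: blue mug 72 mm wide, 90 mm high, with brushes up to 180 mm. Origin: centre of its underside.
- driver: Bystander: orange screwdriver 170 mm long, lying; origin at its middle, underneath.
Not all that is in view belongs to the job. There is more than one size of the hook; the job needs the larger.

How it is judged:
By the outcome, as a careful person would: the job done as asked, in the order asked, and still so for the second after the job is handed in, with the robot touching nothing.
It also fails if it takes over 64 s, if anything falls off the work surface, if the arm or the gripper's body presses on something with over 40 N, if the wrist force passes 120 N, or if a joint passes its speed limit or range.

## Working session

There is one attempt and no reset: what is moved stays moved. The work goes in short steps, Python scripts to look and compute and a tool call to move; the robot and the scene stay as the last step left them, time stands still between calls to the robot, and variables do not carry over. Pictures are saved under pics/ and viewed, and the job is handed in when it is done.

Besides the shell and the picture viewer there is one more tool, called as name(argument=value, ...) on one line, values as JSON. move_arm: Moves the arm, as the interface text tells. Its arguments: {"type":"object","properties":{"deltas":{"type":"array"},"grip_force":{"type":"number"}},"required":["deltas"]}

```bash
mkdir -p pics; cat > h.py <<'E'
import numpy as np, cv2, pickle
from scipy.spatial.transform import Rotation as R
from cell import monitor, imaging, job, env
def snap(name,tag):
    s=monitor.read_state(); im,d=imaging.get_image(name)
    c=imaging.calibration(name)
    K=np.array(c["intrinsics"])
    if "cam_to_world" in c: T=np.array(c["cam_to_world"])
    else:
        T0=np.eye(4); T0[:3,:3]=R.from_euler('xyz',s["ee_rot"]).as_matrix(); T0[:3,3]=s["tcp_pos"]
        T=T0@np.array(c["T_tool_cam"])
    cv2.imwrite(f"pics/{tag}.png",im[:,:,::-1])
    pickle.dump((im,d,K,T,s,c),open(f"pics/{tag}.pkl","wb"))
    return im,d,K,T
def load(tag): return pickle.load(open(f"pics/{tag}.pkl","rb"))[:4]
def cloud(d,K,T):
    v,u=np.mgrid[:d.shape[0],:d.shape[1]]
    p=np.stack([(u-K[0,2])/K[0,0]*d,-(v-K[1,2])/K[1,1]*d,-d],-1)
    return p@T[:3,:3].T+T[:3,3]
def ray(u,v,K,T):
    r=np.array([(u-K[0,2])/K[0,0],-(v-K[1,2])/K[1,1],-1.0]); return T[:3,3],T[:3,:3]@r
def onz(u,v,z,K,T):
    o,r=ray(u,v,K,T); return o+r*(z-o[2])/r[2]
def proj(p,K,T):
    q=T[:3,:3].T@(np.asarray(p)-T[:3,3]); return K[0,2]+K[0,0]*q[0]/-q[2], K[1,2]-K[1,1]*q[1]/-q[2]
E
python3 - <<'E'
from h import *
for n in ("scene","side","wrist"):
    im,d,K,T=snap(n,n+"0"); c=imaging.calibration(n); print(n,[k for k in c],K.round(1).tolist(),T.round(3).tolist(),d.min(),d.max())
s=monitor.read_state(); print(s)
E
```

```text
scene ['intrinsics', 'cam_to_world'] [[495.3, 0.0, 318.2], [0.0, 495.3, 205.6], [0.0, 0.0, 1.0]] [[0.59, -0.623, 0.514, 1.288], [0.808, 0.453, -0.377, -0.566], [0.002, 0.638, 0.77, 1.26], [0.0, 0.0, 0.0, 1.0]] 0.0 3.9993608
side ['intrinsics', 'cam_to_world'] [[421.7, 0.0, 319.0], [0.0, 421.7, 204.8], [0.0, 0.0, 1.0]] [[0.861, 0.357, -0.364, 0.12], [-0.509, 0.618, -0.599, -0.68], [0.011, 0.7, 0.714, 0.957], [0.0, 0.0, 0.0, 1.0]] 0.0 3.565102
wrist ['intrinsics', 'T_tool_cam'] [[328.9, 0.0, 320.8], [0.0, 328.9, 200.0], [0.0, 0.0, 1.0]] [[0.34, -0.907, -0.249, 0.118], [0.941, 0.327, 0.093, 0.54], [-0.003, -0.266, 0.964, 0.385], [0.0, 0.0, 0.0, 1.0]] 0.0 0.5584613
{'time': 0.15, 'joint_pos': array([ 1.02021697e+00,  2.59160765e-01,  1.53582070e+00,  7.15974906e-06,
        1.34797588e+00, -2.02802418e-01]), 'joint_velocities': array([ 9.16298472e-04, -6.85903573e-04, -4.05931637e-03,  3.60448598e-04,
        6.97090271e-04, -6.10948166e-05]), 'joint_efforts': array([ 5.89667270e-04, -4.37644744e+01, -2.84232938e+01,  7.17403670e-02,
        3.79131676e-02, -7.97785015e-05]), 'tcp_pos': array([0.18721464, 0.51674428, 0.23202105]), 'ee_rot': array([-3.14025734e+00, -2.81706700e-04,  2.79381394e+00]), 'force': array([-0.00254643,  1.2873684 , -0.09645932]), 'torque': array([-0.00850152,  0.01088208, -0.00523708]), 'width': 1.0005410697117525}
```

View pics/scene0.png

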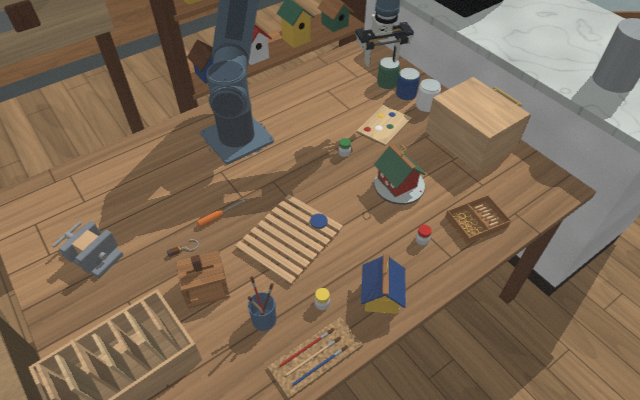

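View pics/side0.png

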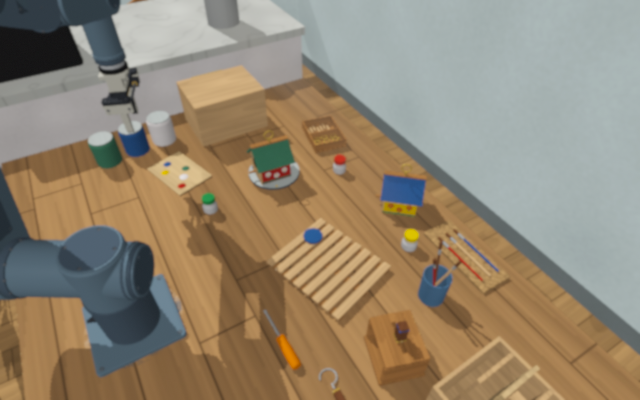

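View pics/wrist0.png

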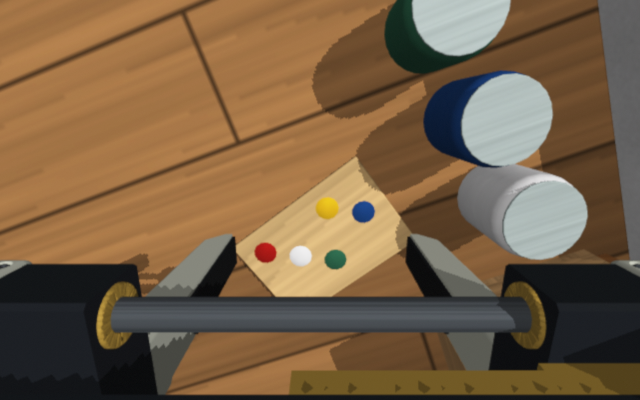

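```bash
python3 - <<'E'
from h import *
im,d,K,T=load("scene0")
a=cv2.resize(im[215:315,140:260],None,fx=5,fy=5,interpolation=cv2.INTER_CUBIC)
b=cv2.resize(im[135:210,355:445],None,fx=6,fy=6,interpolation=cv2.INTER_CUBIC)
cv2.imwrite("pics/cA.png",a[:,:,::-1]); cv2.imwrite("pics/cB.png",b[:,:,::-1])
im,d,K,T=load("side0")
a=cv2.resize(im[295:400,300:440],None,fx=5,fy=5,interpolation=cv2.INTER_CUBIC)
b=cv2.resize(im[120:200,235:315],None,fx=6,fy=6,interpolation=cv2.INTER_CUBIC)
cv2.imwrite("pics/cC.png",a[:,:,::-1]); cv2.imwrite("pics/cD.png",b[:,:,::-1])
E
```

```text
(no output)
```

View pics/cA.png

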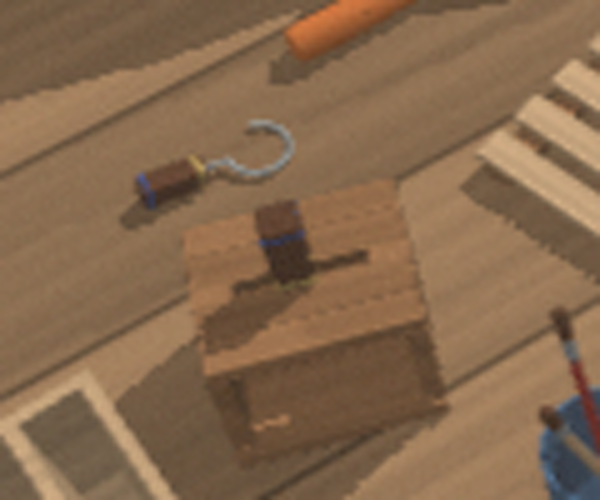

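View pics/cB.png

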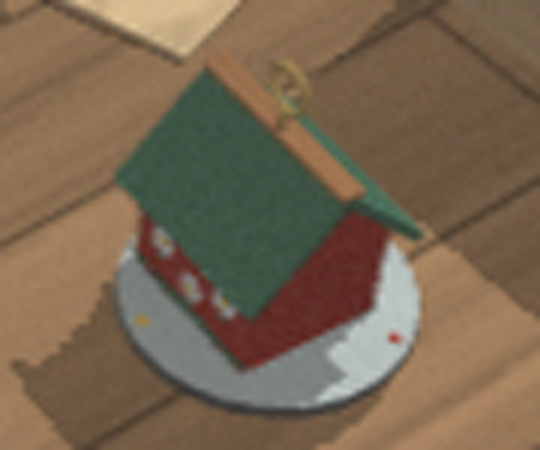

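View pics/cC.png

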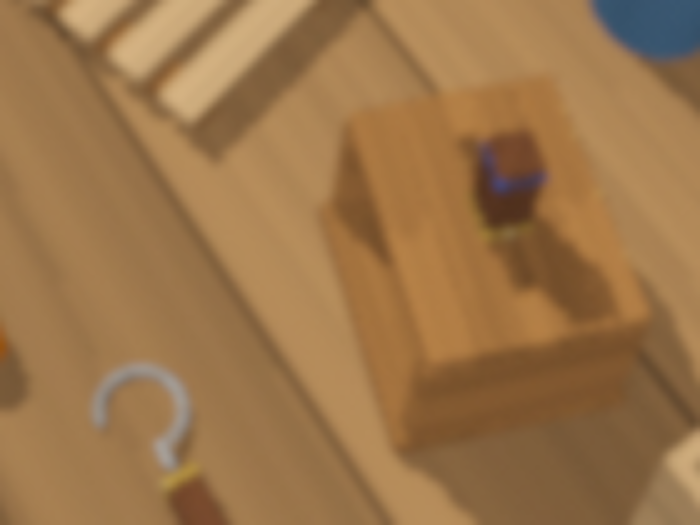

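View pics/cD.png

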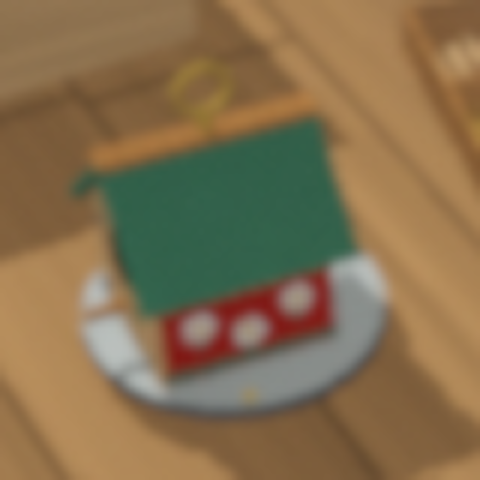

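```bash
python3 - <<'E'
from h import *
for t in ("scene0","side0"):
    im,d,K,T=load(t); P=cloud(d,K,T); ok=d>0
    hsv=cv2.cvtColor(im,cv2.COLOR_RGB2HSV)
    def win(m,box):
        q=np.zeros_like(m); u0,v0,u1,v1=box; q[v0:v1,u0:u1]=m[v0:v1,u0:u1]; return q&ok
    B=dict(scene0=dict(stand=(170,240,235,310),house=(360,135,440,210),rack=(230,190,350,290),hk=(160,232,205,262)),
           side0=dict(stand=(355,300,440,390),house=(240,130,310,200),rack=(265,215,395,325),hk=(310,360,360,400)))[t]
    al=np.ones(d.shape,bool)
    print(t,"table z",np.median(P[...,2][ok&(abs(P[...,2])<.02)]))
    m=win(abs(P[...,2]-.095)<.005,B["stand"]); p=P[m][:,:2].astype(np.float32); r=cv2.minAreaRect(p*1000); print("stand top",r)
    m=win((P[...,2]>.115)&(P[...,2]<.17),B["stand"]); p=P[m]; print("handle",len(p),p.min(0),p.max(0),p[p[:,2]>.147].mean(0) if (p[:,2]>.147).any() else None)
    # roof
    g=win((hsv[...,0]>60)&(hsv[...,0]<95)&(hsv[...,1]>80),B["house"]); 
    m=win((P[...,2]>.138)&(P[...,2]<.154),B["house"]); p=P[m]; r=cv2.minAreaRect((p[:,:2]*1000).astype(np.float32)); print("ridge",len(p),r)
    m=win((P[...,2]>.156)&(P[...,2]<.2),B["house"]); p=P[m]; print("eye pts",len(p), p.mean(0) if len(p) else None, p.min(0) if len(p) else None,p.max(0) if len(p) else None)
    m=win((P[...,2]>.012)&(P[...,2]<.025),B["rack"]); p=P[m]; r=cv2.minAreaRect((p[:,:2]*1000).astype(np.float32)); print("rack",len(p),r)
    b=win((hsv[...,0]>100)&(hsv[...,0]<125)&(hsv[...,1]>130),B["rack"]); print("disc",P[b].mean(0))
    m=win((P[...,2]>.005)&(P[...,2]<.03),B["hk"]); p=P[m]; print("lying",len(p),cv2.minAreaRect((p[:,:2]*1000).astype(np.float32)) if len(p)>4 else 0)
E
```

```text
scene0 table z 0.0006929394107461073
stand top ((521.1747436523438, -417.0852966308594), (154.455078125, 150.57275390625), 72.46614837646484)
handle 122 [ 0.49001665 -0.40904431  0.11549726] [ 0.51718036 -0.38313549  0.15610835] [ 0.50392801 -0.39580815  0.15049609]
ridge 223 ((537.6784057617188, 311.2978515625), (27.793994903564453, 124.15825653076172), 84.03709411621094)
eye pts 36 [0.53734452 0.31428595 0.17322393] [0.49085332 0.30521152 0.15612557] [0.59140727 0.31741    0.19222064]
rack 3653 ((449.3201599121094, -116.24311828613281), (339.4435119628906, 265.2918701171875), 16.803131103515625)
disc [0.51520683 0.00870552 0.0282987 ]
lying 142 ((327.6270751953125, -390.0116882324219), (118.51017761230469, 103.38977813720703), 83.21753692626953)
side0 table z 0.002704630331870128
stand top ((491.9566650390625, -423.02496337890625), (185.21554565429688, 100.31521606445312), 71.61710357666016)
handle 215 [ 0.48788022 -0.4092246   0.11568999] [ 0.51270856 -0.38137277  0.15623853] [ 0.49988114 -0.39681565  0.15218086]
ridge 266 ((534.0523071289062, 309.67486572265625), (28.855066299438477, 124.31571960449219), 84.01215362548828)
eye pts 40 [0.53534257 0.31556523 0.17729328] [0.51879971 0.31071581 0.15671078] [0.56815058 0.32223168 0.19306879]
rack 4731 ((447.32843017578125, -115.96760559082031), (340.15283203125, 262.60467529296875), 16.970972061157227)
disc [ 0.51264751 -0.00073305  0.03042355]
lying 226 ((354.5675048828125, -375.3221740722656), (94.06361389160156, 107.83901977539062), 60.31721878051758)
```

```bash
python3 - <<'E'
from h import *
im,d,K,T=load("scene0"); 
for t,box,f in (("scene0",(225,185,350,295),5),("side0",(265,210,400,325),5)):
    im=load(t)[0]; u0,v0,u1,v1=box; cv2.imwrite(f"pics/r_{t}.png",cv2.resize(im[v0:v1,u0:u1],None,fx=f,fy=f,interpolation=cv2.INTER_CUBIC)[:,:,::-1])
off=(140,215)
print("stand corners")
for u,v in ((184,228),(398,180),(432,320),(206,372)): print(onz(off[0]+u/5,off[1]+v/5,.095,K,T).round(4))
print("slot ends")
for u,v in ((235,287),(368,255)): print(onz(off[0]+u/5,off[1]+v/5,.095,K,T).round(4))
print("lying: handle ends, hook")
for u,v in ((147,190),(200,168),(292,150)): print(onz(off[0]+u/5,off[1]+v/5,.01,K,T).round(4))
im,d,K,T=load("side0"); off=(300,295)
print("side stand")
for u,v in ((350,125),(550,78),(645,315),(425,365)): print(onz(off[0]+u/5,off[1]+v/5,.095,K,T).round(4))
E
```

```text
stand corners
[ 0.4398 -0.4322  0.095 ]
[ 0.4816 -0.3198  0.095 ]
[ 0.5735 -0.3496  0.095 ]
[ 0.5305 -0.4632  0.095 ]
slot ends
[ 0.4915 -0.4266  0.095 ]
[ 0.5161 -0.3577  0.095 ]
lying: handle ends, hook
[ 0.3396 -0.4284  0.01  ]
[ 0.3438 -0.3952  0.01  ]
[ 0.3648 -0.3436  0.01  ]
side stand
[ 0.4731 -0.3287  0.095 ]
[ 0.5668 -0.3556  0.095 ]
[ 0.5294 -0.4644  0.095 ]
[ 0.4359 -0.4346  0.095 ]
```

View pics/r_scene0.png

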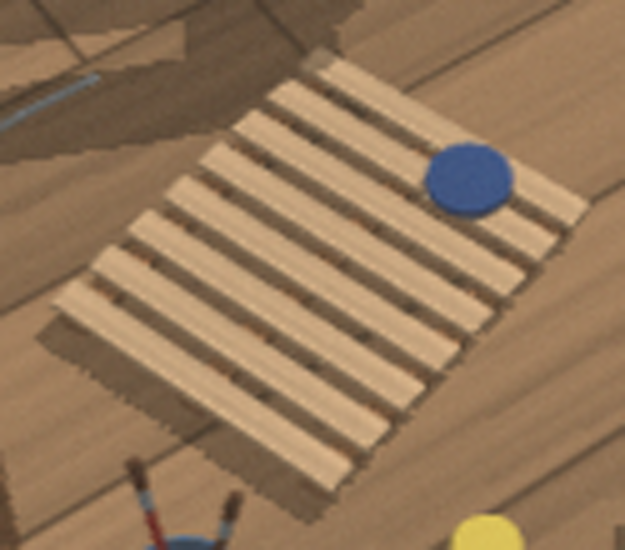

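View pics/r_side0.png

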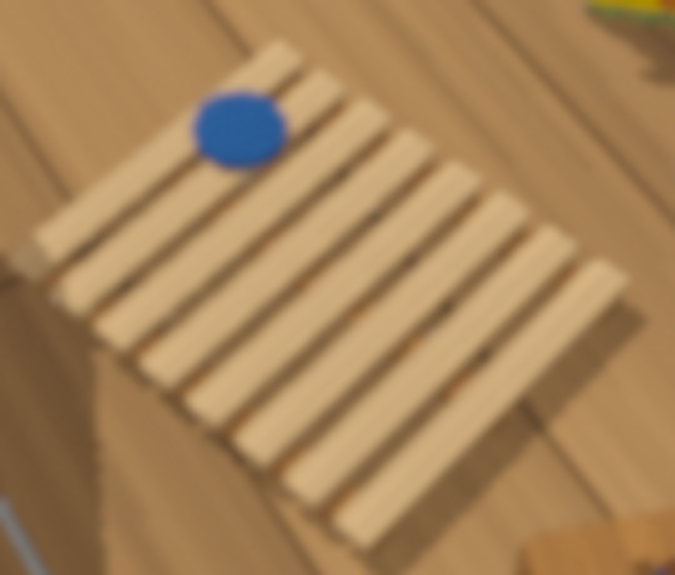

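move_arm(deltas=[{"slide": [1,-3,3],"twist": -8,"grip": 1},{"slide": [3,-7,5],"twist": -16,"grip": 1},{"slide": [4.6,-11.6,6],"twist": -24,"grip": 1},{"slide": [6.2,-16.2,7],"twist": -32,"grip": 1},{"slide": [7.8,-20.8,7],"twist": -40,"grip": 1}])

```text
time: 0.65
tcp_pos: [0.266, 0.3078, 0.3038]
ee_rot: [3.139, 0.0, 2.091]
force: [1.1, -0.0, -0.7]
width: 1.0
```

```bash
python3 - <<'E'
from h import *
im,d,K,T=load("scene0"); off=(225,185)
s=[onz(off[0]+u/5,off[1]+v/5,.02,K,T) for u,v in ((312,50),(590,205),(330,492),(53,303))]
im,d,K,T=load("side0"); off=(265,210)
q=[onz(off[0]+u/5,off[1]+v/5,.02,K,T) for u,v in ((20,240),(280,40),(628,275),(368,550))]
for c in (s,q):
    c=np.array(c); ctr=c.mean(0); yv=(c[0]+c[1]-c[2]-c[3])/2; L=np.linalg.norm(yv); y=yv/L
    print(c.round(3).tolist(),ctr.round(4),L,np.degrees(np.arctan2(y[1],y[0])),(ctr-.035*y).round(4))
E
```

```text
[[0.364, -0.014, 0.02], [0.574, 0.056, 0.02], [0.65, -0.193, 0.02], [0.441, -0.255, 0.02]] [ 0.5073 -0.1016  0.02  ] 0.25620802355920613 107.22850226490755 [ 0.5176 -0.135   0.02  ]
[[0.373, -0.002, 0.02], [0.574, 0.055, 0.02], [0.649, -0.191, 0.02], [0.437, -0.259, 0.02]] [ 0.5083 -0.0994  0.02  ] 0.26070112444068666 105.5647656144106 [ 0.5177 -0.1331  0.02  ]
```

move_arm(deltas=[{"slide": [1.6,-4.7,0],"twist": -8,"grip": 1},{"slide": [3.2,-9.4,0],"twist": -16,"grip": 1},{"slide": [4.8,-14.1,0],"twist": -24,"grip": 1},{"slide": [6.4,-18.8,0],"twist": -32,"grip": 1},{"slide": [8,-23.5,0],"twist": -40,"grip": 1}])

```text
time: 1.15
tcp_pos: [0.3454, 0.0722, 0.3028]
ee_rot: [3.141, -0.0, 1.392]
force: [0.2, 0.5, -0.4]
width: 0.999
```

move_arm(deltas=[{"slide": [1.6,-4.7,0],"twist": -8,"grip": 1},{"slide": [3.2,-9.4,0],"twist": -9.5,"grip": 1},{"slide": [4.8,-14.1,0],"twist": -9.5,"grip": 1},{"slide": [6.4,-18.8,0],"twist": -9.5,"grip": 1},{"slide": [8,-23.5,0],"twist": -9.5,"grip": 1}])

```text
time: 1.65
tcp_pos: [0.4255, -0.1631, 0.3025]
ee_rot: [3.142, -0.0, 1.231]
force: [1.2, 0.4, 0.7]
width: 1.0
```

move_arm(deltas=[{"slide": [1.6,-4.7,0],"twist": 0,"grip": 1},{"slide": [3.2,-9.4,0],"twist": 0,"grip": 1},{"slide": [4.8,-14.1,0],"twist": 0,"grip": 1},{"slide": [6.4,-18.8,0],"twist": 0,"grip": 1},{"slide": [7.9,-22,0],"twist": 0,"grip": 1}])

```text
time: 2.15
tcp_pos: [0.5043, -0.3841, 0.3016]
ee_rot: [-3.141, 0.0, 1.23]
force: [0.1, 0.6, 1.0]
width: 0.996
```

```bash
python3 - <<'E'
from h import *
snap("wrist","w1"); s=monitor.read_state(); print(s["time"],s["tcp_pos"],np.degrees(s["ee_rot"]),s["joint_pos"])
E
```

```text
2.2 [ 0.50562715 -0.38811391  0.29999569] [-1.79990735e+02  8.59861841e-02  7.03534524e+01] [-8.28591067e-01  3.87991687e-01  1.19061872e+00 -1.40272127e-03
  1.56242468e+00 -4.85682651e-01]
```

View pics/w1.png

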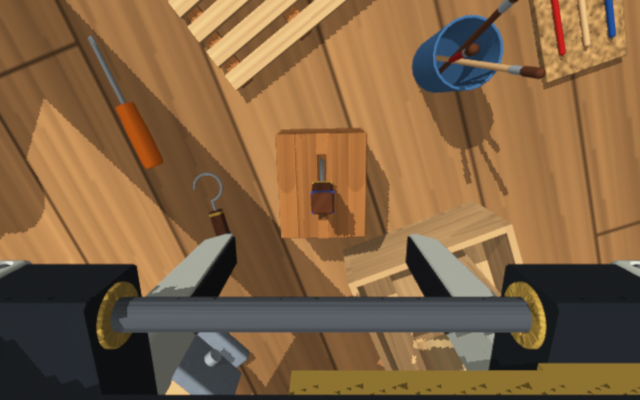

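```bash
python3 - <<'E'
from h import *
im,d,K,T=load("w1")
cv2.imwrite("pics/cE.png",cv2.resize(im[120:245,185:385],None,fx=4,fy=4,interpolation=cv2.INTER_CUBIC)[:,:,::-1])
P=cloud(d,K,T); m=(P[...,2]>.135)&(P[...,2]<.17)&(d>0); m[:120]=0;m[245:]=0;m[:,:280]=0;m[:,370:]=0
p=P[m]; print(len(p),np.median(p,0),p.min(0),p.max(0)); v,u=np.nonzero(m); print(u.min(),u.max(),v.min(),v.max())
m=(abs(P[...,2]-.095)<.006)&(d>0); m[:120]=0;m[245:]=0;m[:,:270]=0;m[:,375:]=0
print(np.median(P[m][:,2]),cv2.minAreaRect((P[m][:,:2]*1000).astype(np.float32)))
E
```

```text
574 [ 0.50176066 -0.39637154  0.15160911] [ 0.48758736 -0.4122995   0.13501027] [ 0.51472245 -0.38479783  0.15408274]
310 333 188 213
0.09598742723127004 ((501.7003479003906, -396.3210144042969), (120.16878509521484, 99.04564666748047), 71.75889587402344)
```

View pics/cE.png

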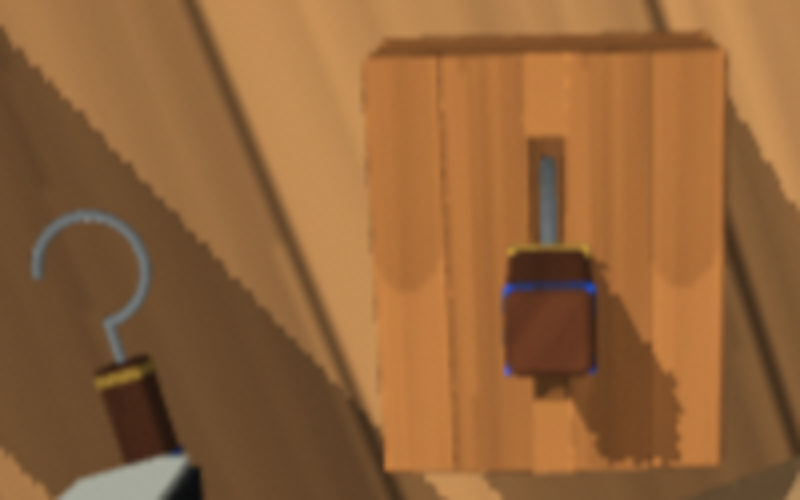

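```bash
python3 - <<'E'
from h import *
im,d,K,T=load("w1"); P=cloud(d,K,T)
for v in range(153,188,3): print(v,[ (P[v,u,2].round(3)) for u in range(318,327,1)], im[v,322])
E
```

```text
153 [np.float64(0.096), np.float64(0.096), np.float64(0.096), np.float64(0.096), np.float64(0.096), np.float64(0.096), np.float64(0.097), np.float64(0.096), np.float64(0.095)] [178 115  60]
156 [np.float64(0.013), np.float64(0.013), np.float64(0.012), np.float64(0.013), np.float64(0.013), np.float64(0.012), np.float64(0.012), np.float64(0.088), np.float64(0.096)] [126  79  42]
159 [np.float64(0.014), np.float64(0.014), np.float64(0.053), np.float64(0.056), np.float64(0.053), np.float64(0.012), np.float64(0.012), np.float64(0.013), np.float64(0.095)] [93 76 63]
162 [np.float64(0.012), np.float64(0.013), np.float64(0.061), np.float64(0.063), np.float64(0.062), np.float64(0.061), np.float64(0.012), np.float64(0.014), np.float64(0.096)] [80 84 83]
165 [np.float64(0.012), np.float64(0.013), np.float64(0.066), np.float64(0.067), np.float64(0.066), np.float64(0.066), np.float64(0.013), np.float64(0.013), np.float64(0.095)] [84 87 87]
168 [np.float64(0.014), np.float64(0.011), np.float64(0.071), np.float64(0.07), np.float64(0.071), np.float64(0.069), np.float64(0.014), np.float64(0.012), np.
[... 459 characters left out ...]
4(0.076), np.float64(0.076), np.float64(0.077), np.float64(0.075), np.float64(0.013), np.float64(0.014), np.float64(0.096)] [101 106 107]
180 [np.float64(0.015), np.float64(0.013), np.float64(0.077), np.float64(0.077), np.float64(0.08), np.float64(0.078), np.float64(0.012), np.float64(0.013), np.float64(0.096)] [114 109  94]
183 [np.float64(0.112), np.float64(0.113), np.float64(0.113), np.float64(0.113), np.float64(0.113), np.float64(0.113), np.float64(0.112), np.float64(0.113), np.float64(0.113)] [72 44 25]
186 [np.float64(0.127), np.float64(0.127), np.float64(0.128), np.float64(0.127), np.float64(0.127), np.float64(0.127), np.float64(0.127), np.float64(0.129), np.float64(0.128)] [67 37 23]
```

move_arm(deltas=[{"slide": [-0.4,-1,-4],"twist": 0,"grip": 1},{"slide": [-0.4,-1,-8],"twist": 0,"grip": 1},{"slide": [-0.4,-1,-11],"twist": 0,"grip": 1},{"slide": [-0.4,-1,-11],"twist": 0,"grip": 1},{"slide": [-0.4,-1,-11],"twist": 0,"grip": 1}])

```text
time: 2.7
tcp_pos: [0.5004, -0.3907, 0.1929]
ee_rot: [-3.141, -0.0, 1.232]
force: [-0.1, 0.0, -0.9]
width: 1.001
```

```bash
python3 - <<'E'
from h import *
s=monitor.read_state(); print(s["time"],s["tcp_pos"],np.degrees(s["ee_rot"]))
snap("wrist","w2"); s=monitor.read_state(); print(s["time"],s["tcp_pos"])
im,d,K,T=load("w2"); P=cloud(d,K,T)
m=(P[...,2]>.148)&(P[...,2]<.158)&(d>0); v,u=np.nonzero(m); print(len(v),u.min() if len(u) else 0)
E
```

```text
2.7 [ 0.50042287 -0.39068824  0.19287415] [-1.79953297e+02 -2.84140477e-02  7.05812474e+01]
2.75 [ 0.50106949 -0.3913625   0.19434924]
1405 307
```

View pics/w2.png

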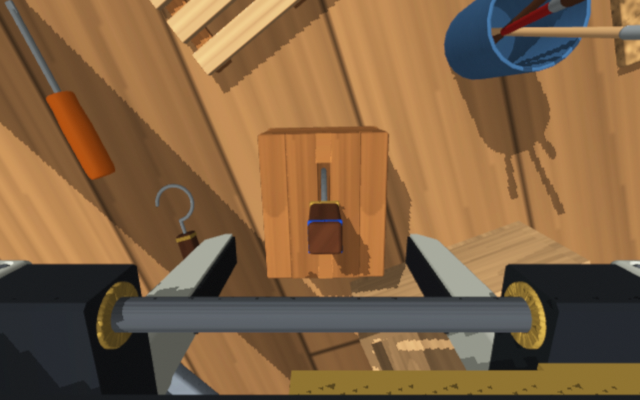

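```bash
cat >> h.py <<'E'
def Ttool(c): return np.array(c["T_tool_cam"])
E
python3 - <<'E'
from h import *
im,d,K,T,s,c=pickle.load(open("pics/w2.pkl","rb"))
Tc=Ttool(c); Q=cloud(d,K,Tc)  # tool coords
P=cloud(d,K,T)
m=(P[...,2]>.146)&(P[...,2]<.160)&(d>0); m[:190]=0; m[260:]=0; m[:,:300]=0; m[:,350:]=0
q=Q[m]; print(len(q),"tool-frame top: med",np.median(q,0),q.min(0),q.max(0))
print(cv2.minAreaRect((q[:,:2]*1000).astype(np.float32)))
m=(abs(P[...,2]-.095)<.008)&(d>0); m[:120]=0; m[280:]=0; m[:,:255]=0; m[:,395:]=0
print(np.median(P[m][:,2])); q=Q[m]; print(cv2.minAreaRect((q[:,:2]*1000).astype(np.float32)))
E
```

```text
1155 tool-frame top: med [-0.00537394  0.00291243  0.04112292] [-0.01810088 -0.00802869  0.03901107] [0.00441155 0.01399126 0.04675803]
((-6.780159950256348, 3.0156354904174805), (21.860755920410156, 22.223814010620117), 88.8006591796875)
0.09605697395929502
((-5.010448455810547, 3.2768173217773438), (99.3184814453125, 120.49906921386719), 88.71743774414062)
```

move_arm(deltas=[{"slide": [0.07,-0.7,-2],"twist": 1,"grip": 1},{"slide": [0.07,-0.7,-5],"twist": 1,"grip": 1},{"slide": [0.07,-0.7,-7.5],"twist": 1,"grip": 1},{"slide": [0.07,-0.7,-7.5],"twist": 1,"grip": 1},{"slide": [0.07,-0.7,-7.5],"twist": 1,"grip": 0.6}], grip_force=10)

```text
time: 3.25
tcp_pos: [0.502, -0.3987, 0.1198]
ee_rot: [3.139, 0.001, 1.249]
force: [-1.3, -0.3, 0.1]
width: 0.952
```

move_arm(deltas=[{"slide": [0,0,0],"twist": 0,"grip": 0.3},{"slide": [0,0,0],"twist": 0,"grip": 0.1},{"slide": [0,0,0],"twist": 0,"grip": 0.1},{"slide": [0,0,0],"twist": 0,"grip": 0.1},{"slide": [0,0,0],"twist": 0,"grip": 0.1}], grip_force=10)

```text
time: 3.75
tcp_pos: [0.5012, -0.398, 0.118]
ee_rot: [3.141, 0.0, 1.249]
force: [-0.9, -1.0, 0.0]
width: 0.533
```

```bash
python3 - <<'E'
from h import *
snap("wrist","w3"); snap("scene","s3"); s=monitor.read_state(); print(s["time"],s["tcp_pos"],np.degrees(s["ee_rot"]),s["force"],s["width"]*93)
im=load("s3")[0]; cv2.imwrite("pics/s3c.png",cv2.resize(im[190:320,130:290],None,fx=4,fy=4,interpolation=cv2.INTER_CUBIC)[:,:,::-1])
E
```

```text
3.85 [ 0.50110313 -0.39792168  0.11769538] [-1.79996436e+02 -2.65946594e-04  7.15710566e+01] [ 0.88060178  0.00946167 -0.27884075] 41.537503688235205
```

View pics/w3.png

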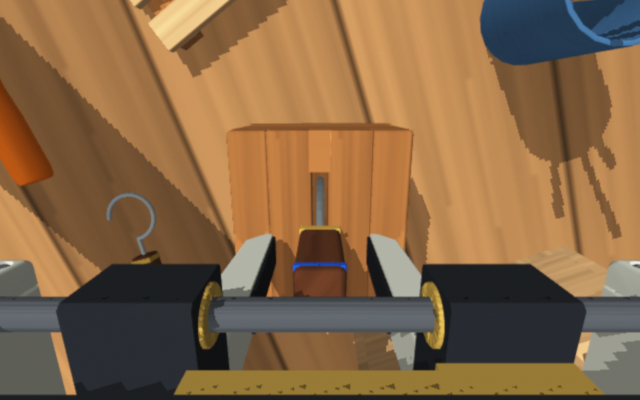

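View pics/s3c.png

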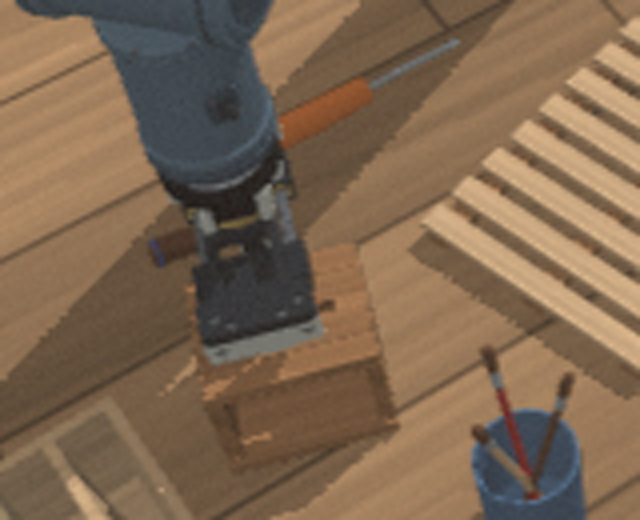

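move_arm(deltas=[{"slide": [0,0,0],"twist": 0,"grip": 0.1},{"slide": [0,0,0],"twist": 0,"grip": 0.1},{"slide": [0,0,0],"twist": 0,"grip": 0.1},{"slide": [0,0,0],"twist": 0,"grip": 0.1},{"slide": [0,0,0],"twist": 0,"grip": 0.1}], grip_force=10)

```text
time: 4.35
tcp_pos: [0.5011, -0.3979, 0.1176]
ee_rot: [-3.141, -0.0, 1.249]
force: [0.5, -0.5, -0.5]
width: 0.235
```

move_arm(deltas=[{"slide": [0,0,1],"twist": 0,"grip": 0.1},{"slide": [0,0,3],"twist": 0,"grip": 0.1},{"slide": [0,0,5.5],"twist": 0,"grip": 0.1},{"slide": [0,0,8],"twist": 0,"grip": 0.1},{"slide": [0,0,9.2],"twist": 0,"grip": 0.1}], grip_force=10)

```text
time: 4.85
tcp_pos: [0.5019, -0.3987, 0.2131]
ee_rot: [3.138, 0.002, 1.249]
force: [0.5, 0.8, -0.2]
width: 0.233
```

```bash
python3 - <<'E'
from h import *
snap("wrist","w4"); snap("scene","s4"); s=monitor.read_state(); print(s["time"],s["tcp_pos"],np.degrees(s["ee_rot"]),s["force"],s["width"]*93)
im=load("s4")[0]; cv2.imwrite("pics/s4c.png",cv2.resize(im[170:310,130:290],None,fx=4,fy=4,interpolation=cv2.INTER_CUBIC)[:,:,::-1])
E
```

```text
4.95 [ 0.50196765 -0.39877505  0.21225199] [1.79767333e+02 1.32130403e-01 7.15770234e+01] [-0.07554368  0.24370839  0.05081421] 21.938658482913453
```

View pics/w4.png

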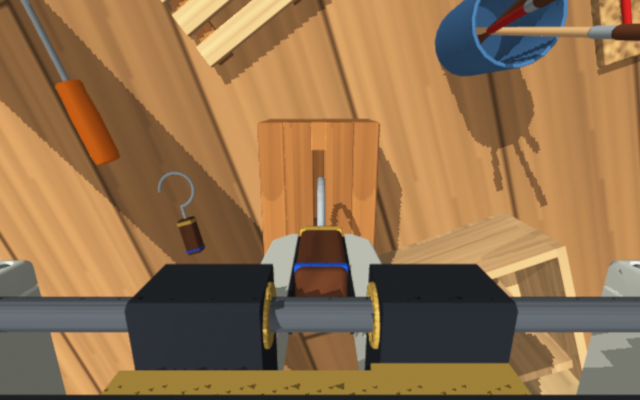

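View pics/s4c.png

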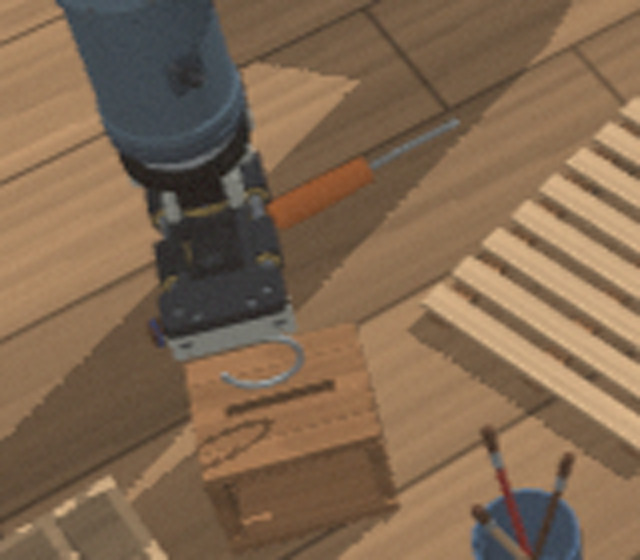

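move_arm(deltas=[{"slide": [0.6,2,0.5],"twist": 0,"grip": 0.1},{"slide": [1.3,4.5,0.5],"twist": 0,"grip": 0.1},{"slide": [2.2,7,0.5],"twist": 0,"grip": 0.1},{"slide": [3.0,9,0.5],"twist": 0,"grip": 0.1},{"slide": [3.3,10,0.5],"twist": 0,"grip": 0.1}])

```text
time: 5.45
tcp_pos: [0.5343, -0.2947, 0.2134]
ee_rot: [-3.139, -0.002, 1.251]
force: [-0.5, -0.5, -0.6]
width: 0.236
```

move_arm(deltas=[{"slide": [0,0,-2],"twist": 0,"grip": 0.1},{"slide": [0,0,-4.5],"twist": 0,"grip": 0.1},{"slide": [0,0,-7],"twist": 0,"grip": 0.1},{"slide": [0,0,-8],"twist": 0,"grip": 0.1},{"slide": [0,0,-8],"twist": 0,"grip": 0.1}])

```text
time: 5.95
tcp_pos: [0.5329, -0.2969, 0.1325]
ee_rot: [-3.137, -0.002, 1.249]
force: [0.2, 0.1, -0.7]
width: 0.237
```

```bash
python3 - <<'E'
from h import *
snap("wrist","w5"); snap("scene","s5"); s=monitor.read_state(); print(s["time"],s["tcp_pos"],np.degrees(s["ee_rot"]),s["force"],s["width"]*93)
im=load("s5")[0]; cv2.imwrite("pics/s5c.png",cv2.resize(im[170:310,130:290],None,fx=4,fy=4,interpolation=cv2.INTER_CUBIC)[:,:,::-1])
E
```

```text
6.05 [ 0.53440626 -0.29816952  0.13516064] [1.79975440e+02 9.55444746e-03 7.15646605e+01] [0.35019383 0.1309566  0.35733629] 21.807962450847352
```

View pics/s5c.png

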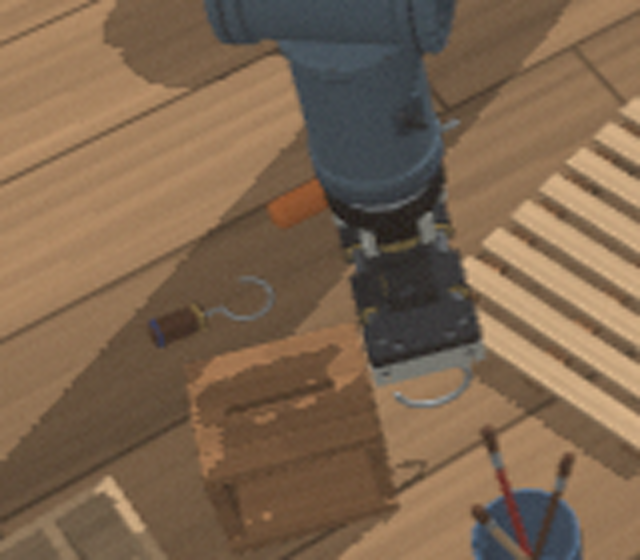

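move_arm(deltas=[{"slide": [-0.3,-0.95,0],"twist": 0,"grip": 0.1},{"slide": [-0.63,-1.9,0],"twist": 0,"grip": 0.1},{"slide": [-0.95,-2.85,0],"twist": 0,"grip": 0.1},{"slide": [-1.27,-3.8,0],"twist": 0,"grip": 0.1},{"slide": [-1.42,-4.27,0],"twist": 0,"grip": 0.1}])

```text
time: 6.55
tcp_pos: [0.5196, -0.3421, 0.1349]
ee_rot: [3.141, 0.0, 1.248]
force: [0.5, 2.2, 0.3]
width: 0.234
```

```bash
python3 - <<'E'
from h import *
snap("wrist","w6"); snap("scene","s6"); s=monitor.read_state(); print(s["time"],s["tcp_pos"],np.degrees(s["ee_rot"]),s["force"],s["torque"],s["width"]*93)
im=load("s6")[0]; cv2.imwrite("pics/s6c.png",cv2.resize(im[170:310,130:290],None,fx=4,fy=4,interpolation=cv2.INTER_CUBIC)[:,:,::-1])
E
```

```text
6.65 [ 0.51943573 -0.341959    0.13465174] [1.79994906e+02 4.07338051e-02 7.14999597e+01] [ 0.27856224 -0.21173576 -0.26694007] [-0.10264894  0.09743886  0.04275984] 22.073991770674546
```

View pics/s6c.png

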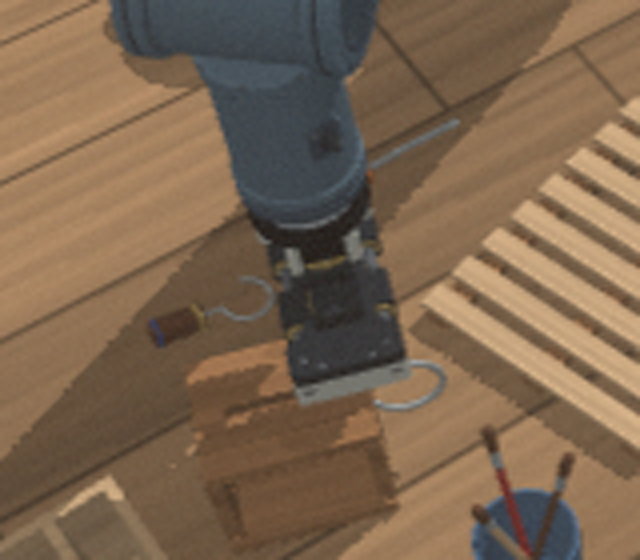

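View pics/w6.png

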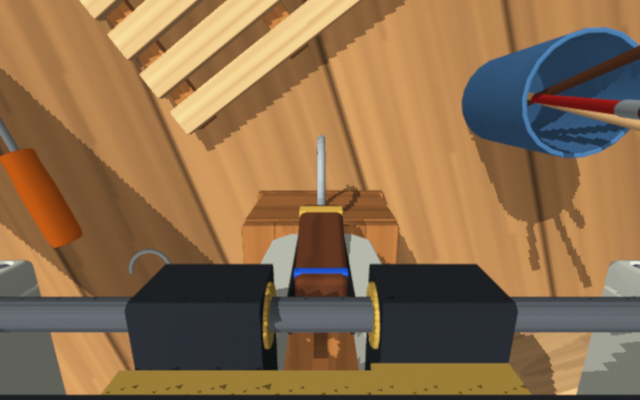

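move_arm(deltas=[{"slide": [-0.3,-0.8,0],"twist": 0,"grip": 0.1},{"slide": [-0.55,-1.6,0],"twist": 0,"grip": 0.1},{"slide": [-0.85,-2.5,0],"twist": 0,"grip": 0.1},{"slide": [-0.85,-2.5,0],"twist": 0,"grip": 0.1},{"slide": [-0.85,-2.5,0],"twist": 0,"grip": 0.1}])

```text
time: 7.15
tcp_pos: [0.5113, -0.3665, 0.1348]
ee_rot: [3.141, 0.001, 1.248]
force: [-1.0, -0.4, 0.1]
width: 0.239
```

move_arm(deltas=[{"slide": [0.4,1.2,0],"twist": 0,"grip": 0.1},{"slide": [1.0,3.0,1],"twist": 0,"grip": 0.1},{"slide": [1.6,4.8,4],"twist": 0,"grip": 0.1},{"slide": [1.6,4.8,8],"twist": 0,"grip": 0.1},{"slide": [1.6,4.8,12],"twist": 0,"grip": 0.1}])

```text
time: 7.65
tcp_pos: [0.528, -0.3146, 0.2566]
ee_rot: [-3.141, -0.001, 1.252]
force: [1.0, -1.0, -0.3]
width: 0.238
```

```bash
python3 - <<'E'
from h import *
snap("wrist","w7"); snap("scene","s7"); s=monitor.read_state(); print(s["time"],s["tcp_pos"],np.degrees(s["ee_rot"]),s["force"],s["torque"],s["width"]*93)
im=load("s7")[0]; cv2.imwrite("pics/s7c.png",cv2.resize(im[150:290,130:290],None,fx=4,fy=4,interpolation=cv2.INTER_CUBIC)[:,:,::-1])
E
```

```text
7.75 [ 0.53055992 -0.31731092  0.26259773] [179.32025938   0.26545666  71.69835638] [ 0.73506909 -0.27569819 -0.22379497] [-0.08997256  0.09396783  0.03361399] 22.28202494373884
```

View pics/s7c.png

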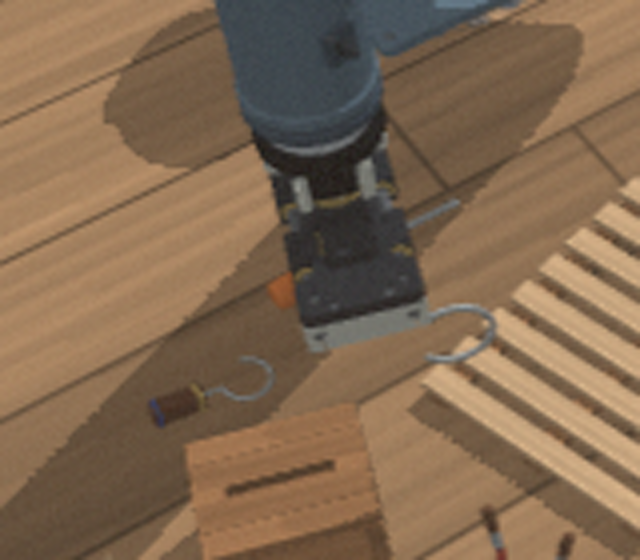

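View pics/w7.png

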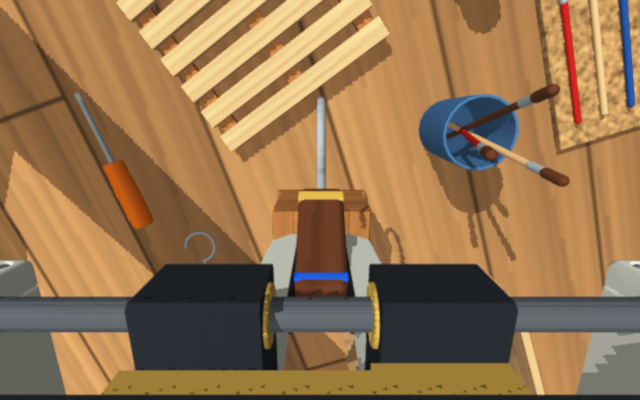

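```bash
cat > hookpose.py <<'E'
from h import *
from scipy.optimize import least_squares
def hook(tag,show=True):
    im,d,K,T,s,c=pickle.load(open(f"pics/{tag}.pkl","rb"))
    Q=cloud(d,K,Ttool(c))
    # handle front face (tool frame): brass..blue area, near y=0
    m=(d>0)&(abs(Q[...,1])<.009)&(Q[...,2]>-.03)&(Q[...,2]<.12)&(abs(Q[...,0])<.1)
    m[300:]=0
    hsv=cv2.cvtColor(im,cv2.COLOR_RGB2HSV)
    gray=m&(hsv[...,1]<60)
    dark=m&(hsv[...,1]>100)&(hsv[...,2]<130)
    return Q,gray,dark,im
E
python3 - <<'E'
from hookpose import *
Q,g,dk,im=hook("w7")
for u in (321,):
  for v in range(96,300,8): print(v,(Q[v,u]*1000).round(1),im[v,u])
E
```

```text
96 [ 86.7   1.  256.2] [99 80 61]
104 [74.7  0.8 37.6] [171 178 179]
112 [70.5  0.8 31.3] [183 191 192]
120 [66.3  0.8 28.7] [185 193 193]
128 [62.3  0.8 25.2] [193 201 201]
136 [58.2  0.8 24.2] [195 202 203]
144 [53.9  0.8 25.1] [192 200 201]
152 [49.7  0.9 24.8] [183 191 191]
160 [45.2  0.9 25.7] [171 178 178]
168 [40.7  0.9 26. ] [158 165 167]
176 [36.5  0.9 25.1] [172 179 180]
184 [33.   0.9 20.3] [173 180 181]
192 [32.8  0.9  3.3] [227 185  79]
200 [29.8  0.9 -0.5] [111  68  38]
208 [26.5  0.9 -2.9] [101  57  35]
216 [24.5  0.9 -8.8] [101  57  36]
224 [ 21.5   0.9 -11.4] [102  58  36]
232 [ 19.6   0.9 -16.7] [102  58  37]
240 [ 16.5   0.9 -18.3] [103  58  36]
248 [ 14.6   0.9 -22.7] [102  58  36]
256 [ 12.2   0.9 -25.4] [101  57  36]
264 [ 10.7   0.9 -29.8] [101  58  36]
272 [  8.1   0.9 -31.9] [ 75  66 113]
280 [  6.1   0.9 -34.7] [100  60  55]
288 [  4.3   0.9 -37.8] [114  64  40]
296 [ 29.4   0.8 -84.1] [65 47 40]
```

```bash
cat >> hookpose.py <<'E'
def fit(tag,urange=(319,320,321,322)):
    im,d,K,T,s,c=pickle.load(open(f"pics/{tag}.pkl","rb"))
    Q=cloud(d,K,Ttool(c))*1000
    w=[];hd=[]
    for v in range(60,292):
        for u in urange:
            r,g,b=im[v,u].astype(int); q=Q[v,u]
            if d[v,u]<=0 or not(-60<q[2]<110) : continue
            if abs(r-b)<25 and r>90: w.append((q[0],q[2]))
            elif r<150 and r>b+25 and q[2]<40 and v<290 : hd.append((q[0],q[2]))
    w=np.array(w);hd=np.array(hd)
    (vx,vz,x0,z0)=cv2.fitLine(hd.astype(np.float32),cv2.DIST_HUBER,0,.01,.01).ravel()
    if vz<0: vx,vz=-vx,-vz
    L=np.degrees(np.arctan2(vx,vz)); a=np.array([vx,vz]); n=np.array([vz,-vx])
    # axis passes at point p0 = face - 11 n ; pose along axis from circle fit
    p0=np.array([x0,z0])-11*n
    r=least_squares(lambda c:np.hypot(w[:,0]-c[0],w[:,1]-c[1])-28.3,[50,50],loss='soft_l1').x
    off=(r-p0)@n
    print(tag,"n",len(w),len(hd),"lean",L.round(1),"bow(tool x,z)",r.round(1),"bow offset from axis",off.round(1),"res",(np.hypot(*(w-r).T)-28.3).std().round(2))
    return L,r
E
python3 - <<'E'
from hookpose import *
fit("w4");fit("w5");fit("w6");fit("w7")
E
```

```text
w4 n 196 219 lean 2.1 bow(tool x,z) [35.  27.2] bow offset from axis 34.6 res 3.52
w5 n 194 219 lean 3.2 bow(tool x,z) [34.1 26.3] bow offset from axis 33.1 res 3.41
w6 n 274 286 lean 18.9 bow(tool x,z) [27.6 62.3] bow offset from axis -1.7 res 2.62
w7 n 365 335 lean 33.6 bow(tool x,z) [50.2 52.2] bow offset from axis -1.1 res 3.01
```

```bash
python3 - <<'E'
from hookpose import *
for t in ("w3","w4","w6"):
  Q,g,dk,im=hook(t); print(t)
  for v in list(range(130,300,8)): print(v,(Q[v,321]*1000).round(1),im[v,321])
im,d,K,T,s,c=pickle.load(open("pics/w7.pkl","rb")); print(np.array(c["T_tool_cam"]).round(4))
E
```

```text
w3
130 [61.5  0.8 22.1] [177 114  59]
138 [57.3  0.8 22.5] [204 134  72]
146 [53.2  0.8 22.1] [204 133  72]
154 [49.   0.8 21.9] [204 136  72]
162 [44.9  0.9 20.9] [206 134  70]
170 [40.6  0.9 20.6] [206 135  70]
178 [27.2  0.9 64.5] [77 80 79]
186 [24.   0.9 54.5] [89 93 94]
194 [20.3  0.9 48.2] [94 98 99]
202 [15.8  0.9 45.4] [100 105 105]
210 [11.5  0.9 42.3] [103 108 108]
218 [ 6.3  0.9 42.1] [107 113 114]
226 [10.7  0.9 15.5] [160 131  66]
234 [10.2  0.9  5. ] [72 41 26]
242 [10.3  0.9 -5.9] [72 41 26]
250 [ 10.5   0.9 -15.6] [74 41 26]
258 [ 10.1   0.9 -23. ] [74 42 25]
266 [  9.5   0.9 -29.3] [67 50 64]
274 [  7.8   0.9 -33. ] [112  63  39]
282 [  5.    0.9 -34.4] [115  65  40]
290 [  1.6   0.9 -34.8] [113  64  39]
298 [ 29.    0.8 -84.3] [61 65 68]
w4
130 [ 55.7   0.9 117.2] [212 141  77]
138 [ 49.3   0.9 117.2] [213 143  76]
146 [ 42.8   0.9 117.3] [214 142  76]
154 [ 25.5   1.  199. ] [141  90  49]
162 [ 16.6   1.1 200.6] [141  89  48]
170 [  7.7   1.1 201.4] [140  89  47]
178 [27.3  0.9 64.1] [136 142 141]
186 [23.9  0.9 54.9] [171 179 179]
194 [20.2  0.9 48.5] [183 190 19
[... 728 characters left out ...]
9 34.4] [182 191 191]
194 [24.3  0.9 32.3] [172 179 180]
202 [20.1  0.9 30.1] [153 159 160]
210 [22.4  0.9  7.1] [214 173  72]
218 [19.9  0.9  1.9] [87 49 31]
226 [18.2  0.9 -5.1] [89 50 31]
234 [ 16.2   0.9 -10.4] [90 51 31]
242 [ 14.8   0.9 -16.5] [89 50 30]
250 [ 12.4   0.9 -19.8] [91 51 32]
258 [ 11.6   0.9 -26.3] [90 51 31]
266 [ 10.1   0.9 -30.5] [89 51 35]
274 [  8.2   0.9 -33.8] [90 55 51]
282 [  6.5   0.9 -37.1] [117  66  40]
290 [  2.2   0.9 -35.8] [104  59  36]
298 [ 30.    0.8 -85.8] [62 66 70]
[[ 1.400e-03  9.635e-01  2.676e-01  7.220e-02]
 [ 1.000e+00 -1.300e-03 -6.000e-04  7.000e-04]
 [-3.000e-04  2.676e-01 -9.635e-01 -1.531e-01]
 [ 0.000e+00  0.000e+00  0.000e+00  1.000e+00]]
```

move_arm(deltas=[{"slide": [0,0,0.5],"twist": 0,"grip": 0.1},{"slide": [0,1.5,2.5],"twist": 2,"grip": 0.1},{"slide": [0,4,4.5],"twist": 5,"grip": 0.1},{"slide": [0,7.5,6.5],"twist": 8,"grip": 0.1},{"slide": [0,11.5,7.5],"twist": 12,"grip": 0.1}], grip_force=20)

```text
time: 8.25
tcp_pos: [0.5272, -0.2013, 0.3298]
ee_rot: [-3.141, -0.0, 1.46]
force: [1.0, 0.6, -0.4]
width: 0.238
```

move_arm(deltas=[{"slide": [0,4,0],"twist": 0,"grip": 0.1},{"slide": [0,8,0],"twist": 0,"grip": 0.1},{"slide": [0,12,0],"twist": 0,"grip": 0.1},{"slide": [0,16,0],"twist": 0,"grip": 0.1},{"slide": [0,20,0],"twist": 0,"grip": 0.1}])

```text
time: 8.75
tcp_pos: [0.5262, -0.0002, 0.3283]
ee_rot: [-3.139, -0.0, 1.459]
force: [-0.4, -0.2, -0.9]
width: 0.237
```

move_arm(deltas=[{"slide": [0,4,0],"twist": 0,"grip": 0.1},{"slide": [0,8,0],"twist": 0,"grip": 0.1},{"slide": [0,12,0],"twist": 0,"grip": 0.1},{"slide": [0,16,0],"twist": 0,"grip": 0.1},{"slide": [0,20,0],"twist": 0,"grip": 0.1}])

```text
time: 9.25
tcp_pos: [0.526, 0.1996, 0.3283]
ee_rot: [-3.139, 0.001, 1.459]
force: [0.1, -0.2, -0.6]
width: 0.236
```

move_arm(deltas=[{"slide": [0.3,4,0],"twist": 0,"grip": 0.1},{"slide": [0.6,7.5,0],"twist": 0,"grip": 0.1},{"slide": [0.6,9.8,0],"twist": 0,"grip": 0.1},{"slide": [0.6,10.8,0],"twist": 0,"grip": 0.1},{"slide": [0.6,10.8,0],"twist": 0,"grip": 0.1}])

```text
time: 9.75
tcp_pos: [0.5324, 0.3065, 0.3283]
ee_rot: [-3.139, 0.001, 1.461]
force: [0.4, 0.6, -0.2]
width: 0.235
```

```bash
python3 - <<'E'
from h import *
snap("wrist","w8"); snap("side","d8"); snap("scene","s8"); s=monitor.read_state(); print(s["time"],s["tcp_pos"],np.degrees(s["ee_rot"]),s["force"],s["torque"],s["width"]*93)
im=load("s8")[0]; cv2.imwrite("pics/s8c.png",cv2.resize(im[80:230,320:480],None,fx=4,fy=4,interpolation=cv2.INTER_CUBIC)[:,:,::-1])
im=load("d8")[0]; cv2.imwrite("pics/d8c.png",cv2.resize(im[60:210,200:360],None,fx=4,fy=4,interpolation=cv2.INTER_CUBIC)[:,:,::-1])
E
```

```text
9.9 [0.53329943 0.30427726 0.32934984] [-1.79963440e+02  5.57827033e-02  8.35238885e+01] [-0.13243283  0.60891752 -0.5420939 ] [-0.0860152   0.12625378 -0.03292563] 21.71378327343426
```

View pics/s8c.png

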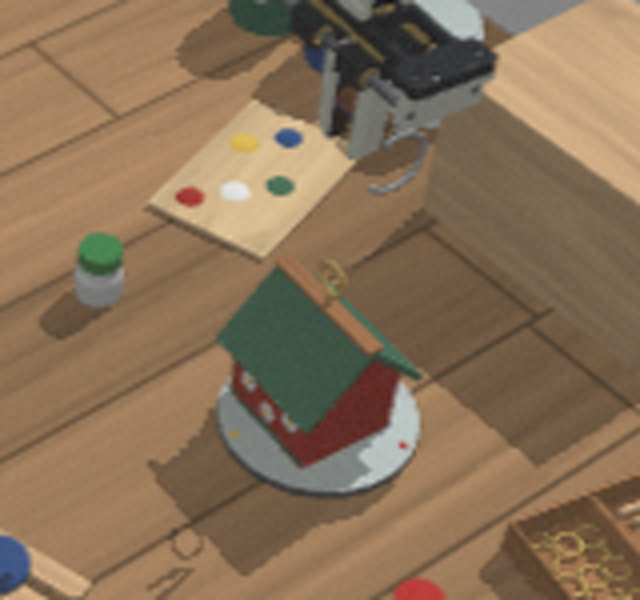

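View pics/d8c.png

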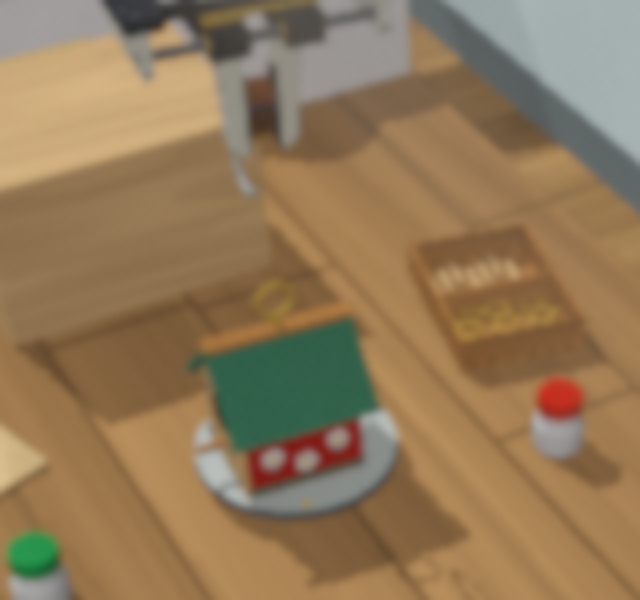

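View pics/w8.png

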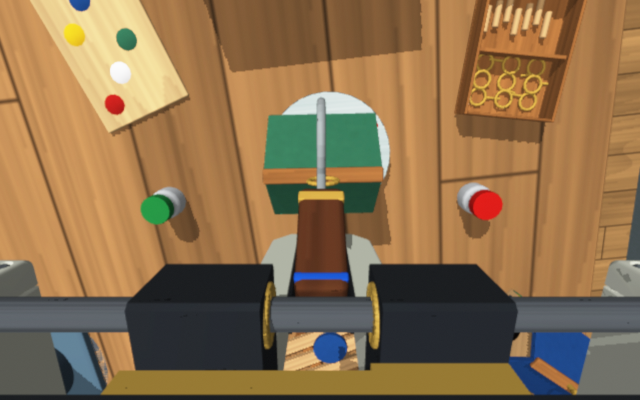

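```bash
python3 - <<'E'
from hookpose import *
fit("w8")
im,d,K,T,s,c=pickle.load(open("pics/w8.pkl","rb")); Q=cloud(d,K,Ttool(c))*1000; P=cloud(d,K,T)
cv2.imwrite("pics/w8c.png",cv2.resize(im[80:290,250:400],None,fx=4,fy=4,interpolation=cv2.INTER_CUBIC)[:580,:,::-1])
hsv=cv2.cvtColor(im,cv2.COLOR_RGB2HSV)
m=(P[...,2]>.140)&(P[...,2]<.153)&(d>0)&(hsv[...,0]<20)&(hsv[...,2]>150); m[:160]=0;m[190:]=0;m[:,:255]=0;m[:,395:]=0
q=Q[m]; print("ridge",len(q),cv2.minAreaRect(q[:,:2].astype(np.float32)),np.median(q[:,2]),np.median(P[m][:,2]))
m=(P[...,2]>.158)&(P[...,2]<.196)&(d>0); m[:160]=0;m[193:]=0;m[:,:295]=0;m[:,350:]=0
v,u=np.nonzero(m)
q=Q[m]; print("eye",len(q),u.min(),u.max(),v.min(),v.max(),q.min(0),q.max(0),q.mean(0))
Tw=T; tz=s["tcp_pos"][2]
r=np.array([(323-K[0,2])/K[0,0],-(181-K[1,2])/K[1,1],-1]); Tc=Ttool(c); dr=Tc[:3,:3]@r; o=Tc[:3,3]; 
for zz in (.174,.190): print("eye at",zz,(o+dr*((tz-zz-o[2])/dr[2]))*1000)
# box
b=P[(d>0)&(P[...,1]>.42)&(P[...,2]>.05)]; print(len(b))
im,d,K,T=load("scene0"); P=cloud(d,K,T); 
for u,v in ((480,80),(500,110),(450,115)): print("box",P[v,u])
print(proj([.5363,.3125,.174],K,T))
E
```

```text
w8 n 366 336 lean 33.2 bow(tool x,z) [50.1 52.2] bow offset from axis -0.5 res 3.01
ridge 1442 ((6.799889087677002, 1.5628776550292969), (123.0228500366211, 15.263328552246094), 88.89298248291016) 177.29909161267423 0.15095505333172732
eye 187 306 339 175 185 [  4.58106525 -13.78795649 137.23821737] [  9.16582196  17.5307025  166.59334409] [  7.28890755   2.42182548 150.48584584]
eye at 0.174 [  5.55645848   2.49093441 154.2830812 ]
eye at 0.19 [  9.02074004   2.37787818 138.2830812 ]
0
box [0.32919145 0.94750233 0.04301906]
box [0.58073382 0.72382347 0.16457408]
box [0.48180011 0.59049453 0.14121615]
(np.float64(402.1415528042246), np.float64(150.08938447758868))
```

View pics/w8c.png

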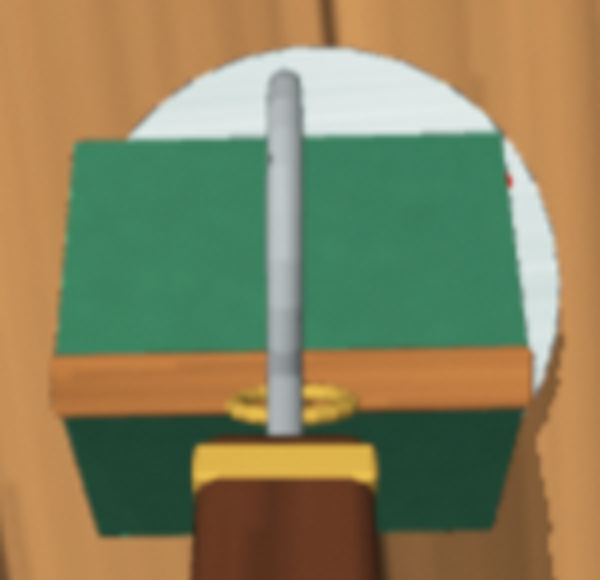

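move_arm(deltas=[{"slide": [0.12,0,-2],"twist": 1,"grip": 0.1},{"slide": [0.12,0,-4],"twist": 1,"grip": 0.1},{"slide": [0.12,0,-6],"twist": 1,"grip": 0.1},{"slide": [0.12,0,-7.7],"twist": 1,"grip": 0.1},{"slide": [0.12,0,-7.7],"twist": 1,"grip": 0.1}])

```text
time: 10.4
tcp_pos: [0.5335, 0.3034, 0.2502]
ee_rot: [-3.137, 0.002, 1.474]
force: [-0.1, -0.0, -1.1]
width: 0.235
```

```bash
python3 - <<'E'
from h import *
snap("wrist","w9"); snap("side","d9"); snap("scene","s9"); s=monitor.read_state(); print(s["time"],s["tcp_pos"],np.degrees(s["ee_rot"]),s["force"],s["torque"],s["width"]*93)
a=load("s9")[0][100:210,350:450]; b=load("d9")[0][90:200,220:320]
cv2.imwrite("pics/x9.png",np.hstack([cv2.resize(q,(400,440),interpolation=cv2.INTER_CUBIC) for q in (a,b)])[:,:,::-1])
im=load("w9")[0]; cv2.imwrite("pics/w9c.png",cv2.resize(im[80:290,220:420],None,fx=4,fy=4,interpolation=cv2.INTER_CUBIC)[:590,:,::-1])
E
```

```text
10.55 [0.53529935 0.30469816 0.25381911] [ 1.79920667e+02 -3.00400290e-02  8.45044086e+01] [ 0.30809658 -0.50278213 -0.48027383] [-0.05550515  0.05320996  0.00702088] 21.66622401471673
```

View pics/x9.png

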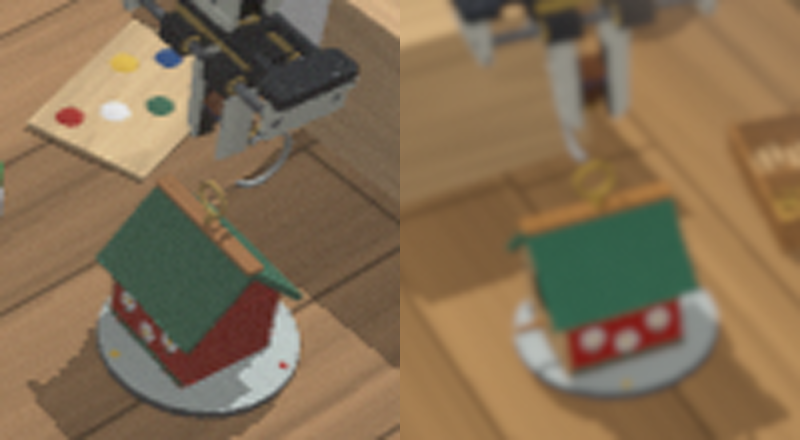

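View pics/w9c.png

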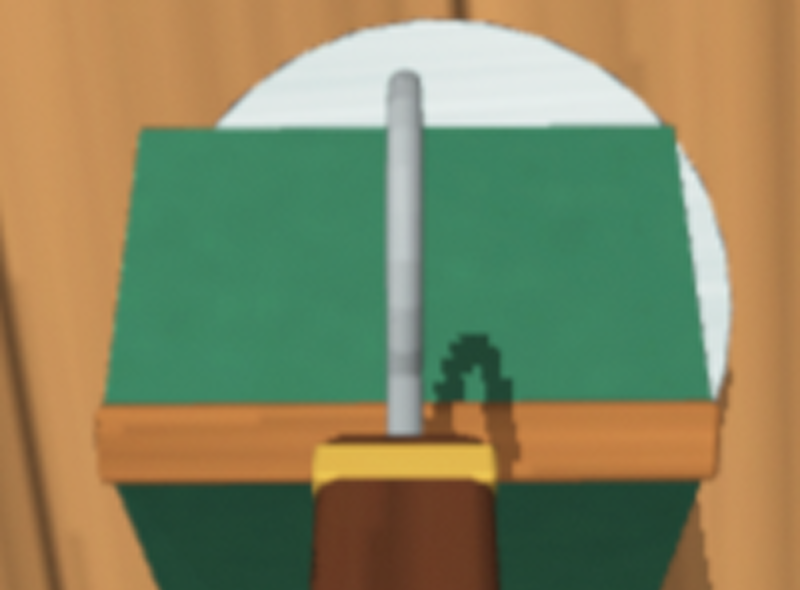

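```bash
cat >> h.py <<'E'
def tri(p1,t1,p2,t2):
    A=[];b=[]
    for p,t in ((p1,t1),(p2,t2)):
        im,d,K,T=load(t); o,r=ray(*p,K,T); r=r/np.linalg.norm(r); M=np.eye(3)-np.outer(r,r); A.append(M);b.append(M@o)
    A=np.vstack(A);b=np.hstack(b); x,*_=np.linalg.lstsq(A,b,rcond=None); return x,np.linalg.norm(A@x-b)
E
python3 - <<'E'
from h import *
a=load("s9")[0][130:170,385:435]; b=load("d9")[0][110:155,245:295]
cv2.imwrite("pics/x9b.png",np.hstack([cv2.resize(a,(500,400),interpolation=cv2.INTER_CUBIC),cv2.resize(b,(500,450),interpolation=cv2.INTER_CUBIC)[:400]])[:,:,::-1][:, :1000])
c=cv2.imread("pics/x9b.png"); cv2.imwrite("pics/x9b.png",cv2.resize(c,(800,320)))
print("eye",tri((403,150),"s9",(268.5,135.5),"d9"),"tip",tri((409.5,145.8),"s9",(265.5,129.5),"d9"))
E
```

```text
eye (array([0.53712218, 0.31533598, 0.1728664 ]), np.float64(0.0006130742208981543)) tip (array([0.53929224, 0.33988743, 0.17916732]), np.float64(0.0002985815401277623))
```

View pics/x9b.png

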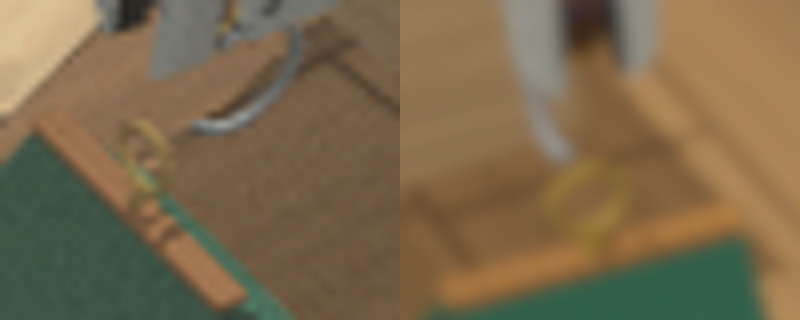

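move_arm(deltas=[{"slide": [0,-0.2,-0.2],"twist": 0,"grip": 0.1},{"slide": [-0.07,-0.9,-0.2],"twist": 0,"grip": 0.1},{"slide": [-0.15,-1.7,-0.2],"twist": 0,"grip": 0.1},{"slide": [-0.24,-2.5,-0.2],"twist": 0,"grip": 0.1},{"slide": [-0.31,-3.2,-0.2],"twist": 0,"grip": 0.1}])

```text
time: 11.05
tcp_pos: [0.5315, 0.2724, 0.2509]
ee_rot: [3.141, 0.0, 1.476]
force: [-0.1, 0.5, -0.2]
width: 0.233
```

```bash
python3 - <<'E'
from h import *
snap("wrist","w10"); snap("side","d10"); snap("scene","s10"); s=monitor.read_state(); print(s["time"],s["tcp_pos"],np.degrees(s["ee_rot"]),s["force"],s["torque"],s["width"]*93)
a=load("s10")[0][130:170,385:435]; b=load("d10")[0][110:150,245:295]
cv2.imwrite("pics/x10.png",np.hstack([cv2.resize(a,(400,320),interpolation=cv2.INTER_CUBIC),cv2.resize(b,(400,320),interpolation=cv2.INTER_CUBIC)])[:,:,::-1])
im=load("w10")[0]; cv2.imwrite("pics/w10c.png",cv2.resize(im[80:290,220:420],None,fx=4,fy=4,interpolation=cv2.INTER_CUBIC)[:590,:,::-1])
E
```

```text
11.2 [0.53159849 0.2727708  0.25083561] [ 1.79989589e+02 -8.65106083e-03  8.45134066e+01] [-0.23790383 -0.87862224 -0.42466195] [-0.10072119  0.0263855   0.04755575] 22.087092396103944
```

View pics/x10.png

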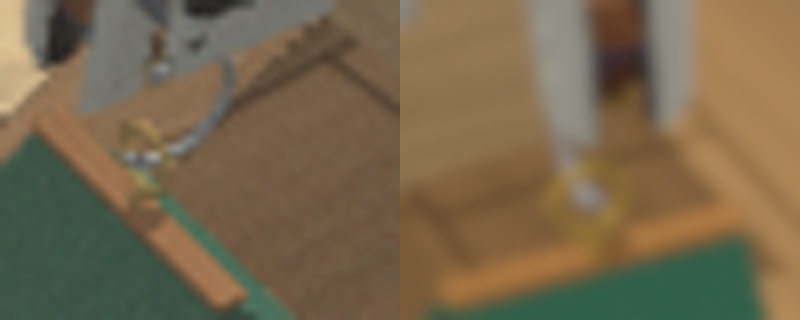

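View pics/w10c.png

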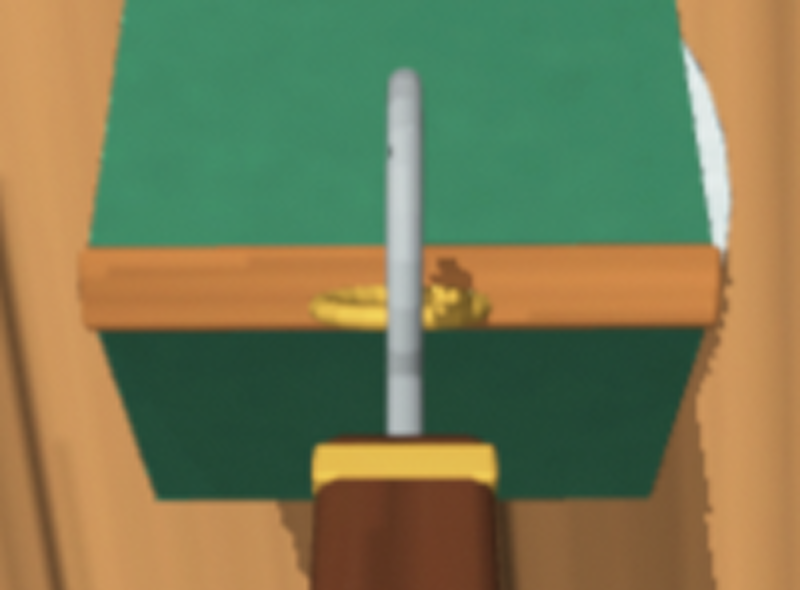

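move_arm(deltas=[{"slide": [-0.05,-0.6,0],"twist": 0,"grip": 0.1},{"slide": [-0.1,-1.1,0],"twist": 0,"grip": 0.1},{"slide": [-0.1,-1.1,0.3],"twist": 0,"grip": 0.1},{"slide": [-0.1,-1.1,0.6],"twist": 0,"grip": 0.1},{"slide": [-0.1,-1.1,0.9],"twist": 0,"grip": 0.1}], grip_force=10)

```text
time: 11.7
tcp_pos: [0.5307, 0.2625, 0.2601]
ee_rot: [3.141, -0.0, 1.476]
force: [-0.1, 0.3, -0.4]
width: 0.235
```

```bash
cat > look.py <<'E'
from h import *
import sys
n=sys.argv[1]
snap("wrist","w"+n); snap("side","d"+n); snap("scene","s"+n); s=monitor.read_state(); print(s["time"],s["tcp_pos"],np.degrees(s["ee_rot"]),s["force"],s["torque"],s["width"]*93)
a=load("s"+n)[0][110:210,360:440]; b=load("d"+n)[0][100:200,235:315]; w=load("w"+n)[0][60:300,220:420]
cv2.imwrite(f"pics/x{n}.png",np.hstack([cv2.resize(q,(w_,h_),interpolation=cv2.INTER_CUBIC) for q,w_,h_ in ((a,270,338),(b,270,338),(w,260,338))])[:,:,::-1])
E
python3 look.py 11
```

```text
11.85 [0.53071862 0.26259382 0.26006664] [ 1.79959177e+02 -1.82715227e-02  8.45844285e+01] [ 0.13534303 -0.36141359 -0.46253948] [-0.12883659  0.07158596 -0.04616308] 22.092147895279922
```

View pics/x11.png

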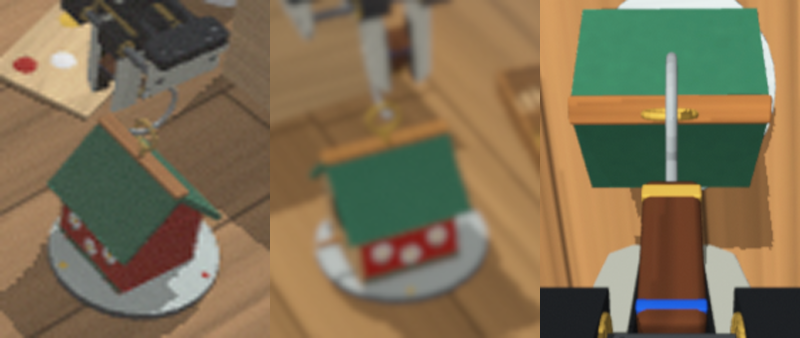

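move_arm(deltas=[{"slide": [0,0,0.2],"twist": 0,"grip": 0.1},{"slide": [0.03,0.3,0.4],"twist": 0,"grip": 0.1},{"slide": [0.07,0.7,0.65],"twist": 0,"grip": 0.1},{"slide": [0.1,1.15,0.9],"twist": 0,"grip": 0.1},{"slide": [0.15,1.6,1.1],"twist": 0,"grip": 0.1}], grip_force=8)

```text
time: 12.35
tcp_pos: [0.5319, 0.2789, 0.2705]
ee_rot: [-3.141, 0.0, 1.476]
force: [-0.6, 0.0, -2.8]
width: 0.234
```

```bash
python3 look.py 12; python3 -c "
from hookpose import *
fit('w11');fit('w12')"
```

```text
12.5 [0.53199866 0.27877534 0.27054443] [-1.79993479e+02  1.12317192e-02  8.46141365e+01] [ 0.41935455 -1.27041121 -1.98202063] [-0.23158847  0.02068037  0.02389235] 21.974350576831227
w11 n 366 335 lean 32.9 bow(tool x,z) [50.1 52.3] bow offset from axis -0.1 res 3.05
w12 n 317 315 lean 25.5 bow(tool x,z) [38.8 59.9] bow offset from axis -1.3 res 2.95
```

View pics/x12.png

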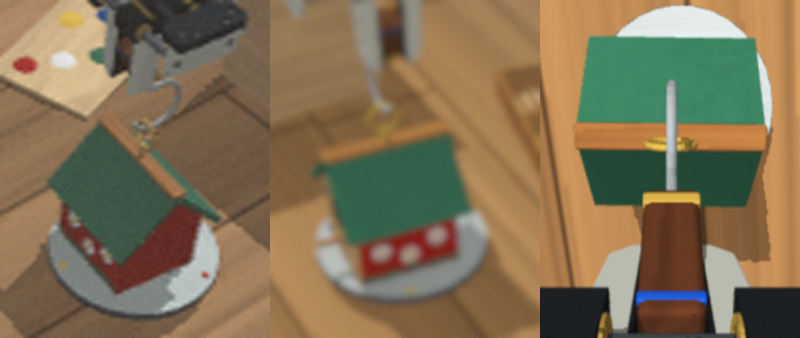

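move_arm(deltas=[{"slide": [0.03,0.4,0.16],"twist": 0,"grip": 0.1},{"slide": [0.07,0.8,0.3],"twist": 0,"grip": 0.1},{"slide": [0.11,1.2,0.42],"twist": 0,"grip": 0.1},{"slide": [0.15,1.6,0.53],"twist": 0,"grip": 0.1},{"slide": [0.17,1.8,0.58],"twist": 0,"grip": 0.1}], grip_force=8)

```text
time: 13.0
tcp_pos: [0.5338, 0.2969, 0.2766]
ee_rot: [3.141, -0.0, 1.476]
force: [0.5, 1.0, -2.9]
width: 0.236
```

```bash
python3 look.py 13; python3 -c "
from hookpose import *
fit('w13')"
```

```text
13.15 [0.53370029 0.29661094 0.2763971 ] [-1.79995350e+02  5.76266442e-04  8.45945977e+01] [ 0.66928318 -0.10637393 -3.4220504 ] [-0.14875895  0.10027746 -0.00590005] 21.655987872466717
w13 n 312 316 lean 24.8 bow(tool x,z) [37.9 60.3] bow offset from axis -1.3 res 2.81
```

View pics/x13.png

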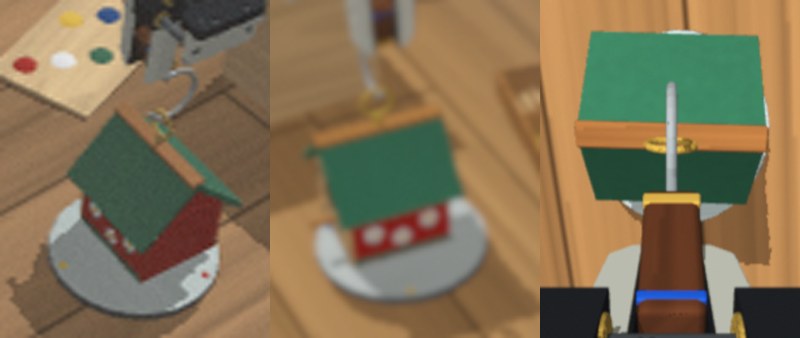

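move_arm(deltas=[{"slide": [0,0,0],"twist": 0,"grip": 0.1},{"slide": [0,0,0],"twist": 0,"grip": 0.1},{"slide": [0.02,0.2,0.1],"twist": 0,"grip": 0.1},{"slide": [0.04,0.4,0.2],"twist": 0,"grip": 0.1},{"slide": [0.06,0.6,0.3],"twist": 0,"grip": 0.1}], grip_force=5)

```text
time: 13.65
tcp_pos: [0.5344, 0.3025, 0.2796]
ee_rot: [3.142, -0.0, 1.476]
force: [0.1, 0.1, -3.8]
width: 0.237
```

```bash
python3 look.py 14; python3 -c "
from hookpose import *
fit('w14')"
```

```text
13.8 [0.53436954 0.30259329 0.27950661] [ 1.79994726e+02 -5.07366324e-03  8.45884152e+01] [-0.11613546  0.19597025 -2.59420607] [-0.12601212  0.06002108 -0.01963707] 21.685863874122997
w14 n 248 297 lean 15.4 bow(tool x,z) [47.4 22. ] bow offset from axis 33.4 res 4.57
```

View pics/x14.png

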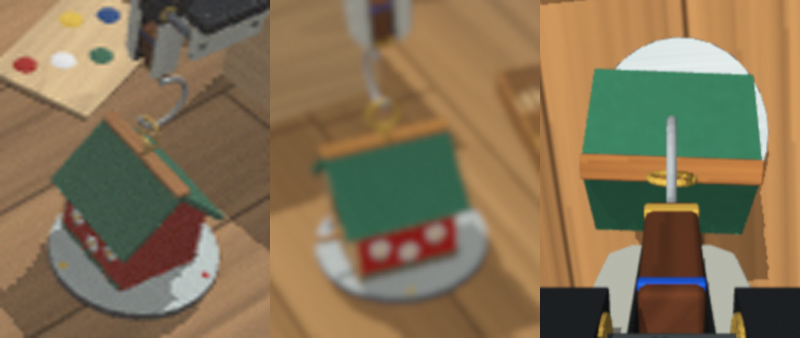

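move_arm(deltas=[{"slide": [0,0,0],"twist": 0,"grip": 0.1},{"slide": [0.02,0.2,0.1],"twist": 0,"grip": 0.1},{"slide": [0.04,0.4,0.2],"twist": 0,"grip": 0.1},{"slide": [0.06,0.6,0.3],"twist": 0,"grip": 0.1},{"slide": [0.08,0.8,0.4],"twist": 0,"grip": 0.1}], grip_force=4)

```text
time: 14.3
tcp_pos: [0.5352, 0.3106, 0.2836]
ee_rot: [3.142, -0.0, 1.476]
force: [0.1, -0.3, -3.4]
width: 0.237
```

```bash
python3 look.py 15; python3 -c "
from hookpose import *
fit('w15')
for t in ('w13','w14','w15'):
  Q,g,dk,im=hook(t); print(t)
  for v in (196,204,212,220,228,236,244,252,260,268,276,284): print(v,(Q[v,321]*1000).round(1),im[v,321])
"
```

```text
14.45 [0.53517141 0.31060443 0.28354492] [ 1.79989410e+02 -7.10488079e-03  8.45903504e+01] [ 0.02829359 -0.88724589 -4.17103369] [-0.12469446  0.10185988  0.014556  ] 22.286373244360988
w15 n 247 293 lean 16.0 bow(tool x,z) [47.1 21.7] bow offset from axis 32.8 res 4.59
w13
196 [28.6  0.4 11.4] [107  82  59]
204 [26.   0.4  5.5] [152 107  50]
212 [23.2  0.4  0.9] [94 53 33]
220 [20.8  0.4 -4.1] [94 53 33]
228 [ 19.    0.4 -10.1] [95 53 32]
236 [ 17.2   0.4 -15.6] [95 54 33]
244 [ 15.    0.4 -19.4] [96 54 34]
252 [ 13.2   0.4 -24. ] [95 53 33]
260 [ 11.6   0.4 -28.3] [96 55 34]
268 [  9.3   0.5 -31. ] [ 27  88 210]
276 [  7.9   0.5 -35.1] [101  56  35]
284 [  4.6   0.5 -35.4] [97 55 33]
w14
196 [20.7  0.5 41.2] [168 175 177]
204 [22.3  0.5 18.2] [141 114  75]
212 [20.3  0.5 10.2] [84 47 29]
220 [18.5  0.5  2.6] [84 47 29]
228 [17.   0.5 -4.7] [86 48 30]
236 [ 15.6   0.5 -11.5] [85 48 29]
244 [ 13.9   0.5 -17. ] [84 47 28]
252 [ 13.1   0.4 -23.8] [85 49 30]
260 [ 11.4   0.4 -28. ] [ 33  87 206]
268 [  9.8   0.5 -32. ] [113  63  39]
276 [  6.4   0.5 -32.2] [104  59  36]
284 [  1.7   0.5 -30.5] [103  57  35]
w15
196 [20.8  0.5 40.5] [168 175 176]
204 [22.3  0.5 18.3] [151 122  77]
212 [20.5  0.5  9.3] [84 47 30]
220 [18.6  0.5  2.1] [84 48 29]
228 [17.   0.5 -4.9] [84 48 29]
236 [ 15.4   0.5 -11.2] [85 47 28]
244 [ 14.    0.5 -17.2] [86 49 30]
252 [ 12.4   0.5 -22.1] [85 47 29]
260 [ 11.    0.5 -27. ] [ 34  88 207]
268 [  9.4   0.5 -31.1] [113  63  39]
276 [  5.9   0.5 -31.4] [104  58  35]
284 [  2.1   0.5 -31.2] [103  58  35]
```

View pics/x15.png

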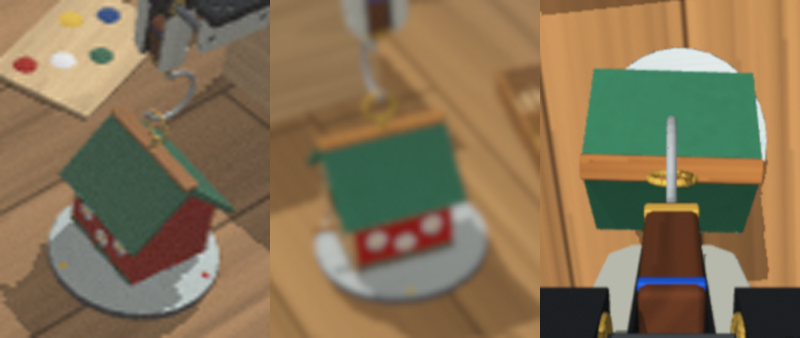

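```bash
cat > ridge.py <<'E'
from h import *
import sys
def ridge(t):
    im,d,K,T,s,c=pickle.load(open(f"pics/{t}.pkl","rb")); Q=cloud(d,K,Ttool(c))*1000; P=cloud(d,K,T); hsv=cv2.cvtColor(im,cv2.COLOR_RGB2HSV)
    g=(hsv[...,0]>60)&(hsv[...,0]<95)&(hsv[...,1]>100)&(d>0)
    v,u=np.nonzero(g)
    m=np.zeros_like(g); m[90:200,250:395]=1
    m&=(d>0)&(hsv[...,0]<16)&(hsv[...,1]>120)&(hsv[...,2]>150)&(Q[...,2]<190)&(Q[...,2]>110)&(abs(Q[...,0]-np.median(Q[g][:,0]))<80)
    q=Q[m]; r=cv2.minAreaRect(q[:,:2].astype(np.float32))
    l=q[q[:,1]<-20]; rr=q[q[:,1]>20]
    print(t,"ridge tool xyz",np.median(q,0).round(1),"rect",np.round(r[0],1),np.round(r[1],1),round(r[2],2),"tilt along ridge z:",np.median(l[:,2]).round(1),np.median(rr[:,2]).round(1),"world z",(s["tcp_pos"][2]*1000-np.median(q[:,2])).round(1))
if __name__=="__main__":
    for t in sys.argv[1:]: ridge(t)
E
python3 ridge.py w8 w10 w11 w12 w13 w14 w15
```

```text
w8 ridge tool xyz [  7.7   7.7 177.3] rect [6.7 1.6] [123.  15.] 88.89 tilt along ridge z: 177.4 177.2 world z 151.0
w10 ridge tool xyz [nan nan nan] rect [0. 0.] [0. 0.] 0.0 tilt along ridge z: nan nan world z nan
w11 ridge tool xyz [ 50.9  17.1 110.2] rect [50.4  0.9] [113.8  14.4] 89.49 tilt along ridge z: 110.3 110.2 world z 149.8
w12 ridge tool xyz [ 34.4   5.5 119.3] rect [33.6  1.3] [ 15.  120.3] 0.35 tilt along ridge z: 119.4 119.2 world z 151.2
w13 ridge tool xyz [ 34.9   5.5 119.6] rect [33.9  1.2] [ 14.9 120.2] 1.25 tilt along ridge z: 120.2 119.1 world z 156.9
w14 ridge tool xyz [ 13.3  -3.8 126.6] rect [12.4  0.2] [ 15.1 123.1] 1.85 tilt along ridge z: 126.4 126.8 world z 153.0
w15 ridge tool xyz [ 13.4  -4.7 126.7] rect [12.6  0.4] [ 15.2 123.4] 1.43 tilt along ridge z: 126.6 126.8 world z 156.9
  return _methods._mean(a, axis=axis, dtype=dtype,
  ret = um.true_divide(
  ret = ret.dtype.type(ret / rcount)
```

move_arm(deltas=[{"slide": [0,0,-0.55],"twist": 0,"grip": 0.1},{"slide": [0.03,0.4,-0.6],"twist": 0,"grip": 0.1},{"slide": [0.07,0.8,-0.55],"twist": 0,"grip": 0.1},{"slide": [0.11,1.2,-0.5],"twist": 0,"grip": 0.1},{"slide": [0.15,1.6,-0.45],"twist": 0,"grip": 0.1}], grip_force=4)

```text
time: 14.95
tcp_pos: [0.5366, 0.3268, 0.2791]
ee_rot: [-3.142, 0.0, 1.476]
force: [-0.6, -0.5, -2.2]
width: 0.239
```

```bash
python3 look.py 16; python3 -c "
from hookpose import *
fit('w16')
for t in ('w16',):
  Q,g,dk,im=hook(t); print(t)
  for v in (196,204,212,220,228,236,244,252,260,268,276,284): print(v,(Q[v,321]*1000).round(1),im[v,321])
"; python3 ridge.py w16
```

```text
15.1 [0.53661487 0.32673266 0.27897888] [1.79996237e+02 1.78595478e-03 8.46035424e+01] [ 0.10905523 -0.84791655 -1.21365914] [-0.20599346  0.14022713  0.01395684] 22.21455336698845
w16 n 220 279 lean 13.2 bow(tool x,z) [44.6 26.9] bow offset from axis 32.5 res 4.18
w16
196 [20.1  0.5 43.2] [186 193 194]
204 [14.7  0.5 44.1] [172 181 182]
212 [18.4  0.5 16. ] [194 152  65]
220 [17.1  0.5  6.7] [80 44 27]
228 [16.   0.5 -2.2] [80 45 29]
236 [14.4  0.5 -8.6] [81 45 28]
244 [ 14.1   0.4 -17.4] [80 45 27]
252 [ 13.2   0.4 -23.9] [70 46 51]
260 [ 12.4   0.4 -29.9] [90 51 31]
268 [  9.2   0.5 -30.8] [109  62  37]
276 [  5.9   0.5 -31.4] [107  60  37]
284 [  1.4   0.5 -30. ] [104  58  35]
w16 ridge tool xyz [  4.1  -4.7 127.7] rect [3.1 0.3] [ 15.3 123.1] 1.57 tilt along ridge z: 127.7 127.7 world z 151.3
```

View pics/x16.png

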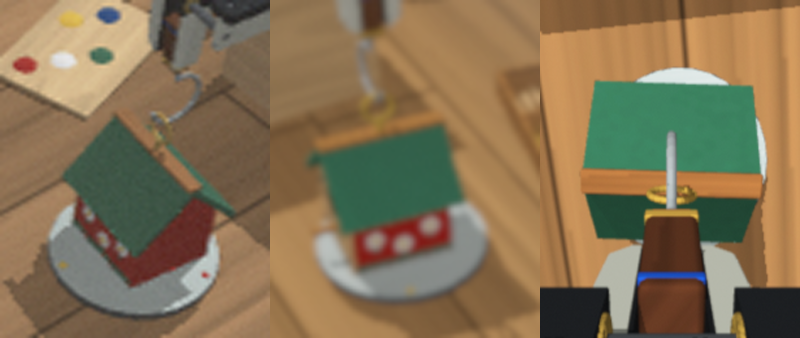

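move_arm(deltas=[{"slide": [0,0,0],"twist": 0,"grip": 0.1},{"slide": [0,0,0],"twist": 0,"grip": 0.1},{"slide": [0,0,0.3],"twist": 0,"grip": 0.1},{"slide": [0,0,0.8],"twist": 0,"grip": 0.1},{"slide": [0,0,1.3],"twist": 0,"grip": 0.1}], grip_force=20)

```text
time: 15.6
tcp_pos: [0.5367, 0.3263, 0.2924]
ee_rot: [-3.142, -0.0, 1.476]
force: [0.5, 0.4, -2.7]
width: 0.235
```

```bash
python3 look.py 17;  python3 -c "
from hookpose import *
for t in ('w17',):
  Q,g,dk,im=hook(t); print(t)
  for v in (212,220,228,236,244,252,260): print(v,(Q[v,321]*1000).round(1),im[v,321])
"; python3 ridge.py w17
```

```text
15.75 [0.53696439 0.32647339 0.2927102 ] [ 1.79927443e+02 -3.81680507e-02  8.45683037e+01] [-0.22907794  0.26179241 -3.79606304] [-0.08320463  0.08646272 -0.04059464] 22.263394477111934
w17
212 [18.6  0.5 15.4] [190 149  63]
220 [17.1  0.5  6.6] [80 45 27]
228 [15.5  0.5 -0.8] [79 44 26]
236 [14.7  0.5 -9.5] [80 44 28]
244 [ 14.1   0.5 -17.4] [81 46 28]
252 [ 13.3   0.5 -24.1] [70 45 50]
260 [ 12.2   0.4 -29.4] [91 51 31]
w17 ridge tool xyz [  4.8  -4.7 128.5] rect [ 3.9 -0.1] [ 15.2 123.1] 1.74 tilt along ridge z: 128.4 128.7 world z 163.8
```

View pics/x17.png

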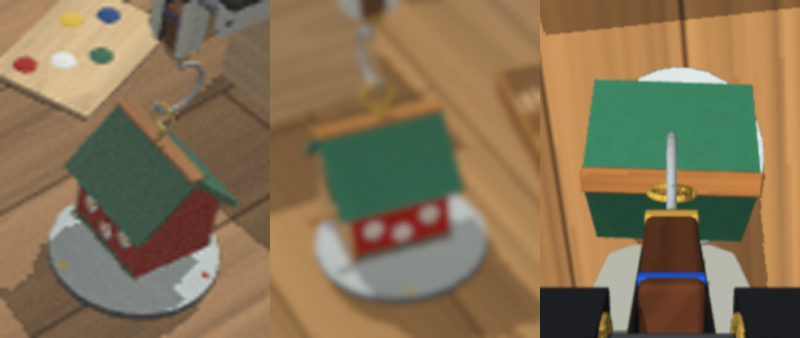

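move_arm(deltas=[{"slide": [0,0,0.6],"twist": 0,"grip": 0.1},{"slide": [0,0,1.4],"twist": 0,"grip": 0.1},{"slide": [0,0,2.4],"twist": 0,"grip": 0.1},{"slide": [0,-0.4,3.4],"twist": 0,"grip": 0.1},{"slide": [0,-1.0,4.2],"twist": 0,"grip": 0.1}])

```text
time: 16.25
tcp_pos: [0.5368, 0.3164, 0.3354]
ee_rot: [3.14, -0.001, 1.477]
force: [1.2, 0.3, -2.7]
width: 0.232
```

move_arm(deltas=[{"slide": [0,-1,0.6],"twist": 1,"grip": 0.1},{"slide": [0,-2.3,1],"twist": 2,"grip": 0.1},{"slide": [-0.1,-4,1.2],"twist": 3,"grip": 0.1},{"slide": [-0.1,-6,1.2],"twist": 4,"grip": 0.1},{"slide": [-0.2,-8,1.2],"twist": 5,"grip": 0.1}])

```text
time: 16.75
tcp_pos: [0.5347, 0.2352, 0.3467]
ee_rot: [3.141, 0.0, 1.564]
force: [-0.0, -1.1, -2.9]
width: 0.233
```

move_arm(deltas=[{"slide": [-0.1,-2.2,0],"twist": 1,"grip": 0.1},{"slide": [-0.2,-4.4,0],"twist": 2,"grip": 0.1},{"slide": [-0.3,-6.6,0],"twist": 3,"grip": 0.1},{"slide": [-0.4,-8.8,0],"twist": 4,"grip": 0.1},{"slide": [-0.5,-11,0],"twist": 5,"grip": 0.1}])

```text
time: 17.25
tcp_pos: [0.5295, 0.125, 0.3468]
ee_rot: [3.141, 0.0, 1.651]
force: [-0.4, 0.0, -3.7]
width: 0.235
```

move_arm(deltas=[{"slide": [-0.1,-2.2,0],"twist": 1,"grip": 0.1},{"slide": [-0.2,-4.4,0],"twist": 2,"grip": 0.1},{"slide": [-0.3,-6.6,0],"twist": 3,"grip": 0.1},{"slide": [-0.4,-8.8,0],"twist": 4,"grip": 0.1},{"slide": [-0.5,-11,0],"twist": 5,"grip": 0.1}])

```text
time: 17.75
tcp_pos: [0.5244, 0.0151, 0.3468]
ee_rot: [3.141, 0.001, 1.738]
force: [0.1, -0.5, -4.2]
width: 0.235
```

move_arm(deltas=[{"slide": [-0.1,-2.2,0],"twist": 1,"grip": 0.1},{"slide": [-0.2,-4.4,0],"twist": 2,"grip": 0.1},{"slide": [-0.3,-6.6,0],"twist": 3,"grip": 0.1},{"slide": [-0.4,-8.6,0],"twist": 4,"grip": 0.1},{"slide": [-0.5,-10.4,0],"twist": 5,"grip": 0.1}])

```text
time: 18.25
tcp_pos: [0.5193, -0.0891, 0.3468]
ee_rot: [3.141, 0.001, 1.825]
force: [-0.0, -0.2, -3.7]
width: 0.242
```

move_arm(deltas=[{"slide": [-0.1,-1.6,0],"twist": 1,"grip": 0.1},{"slide": [-0.2,-3,0],"twist": 2,"grip": 0.1},{"slide": [-0.2,-4,0],"twist": 2,"grip": 0.1},{"slide": [-0.2,-4.7,0],"twist": 2,"grip": 0.1},{"slide": [-0.2,-5.0,0],"twist": 2,"grip": 0.1}])

```text
time: 18.75
tcp_pos: [0.5176, -0.1382, 0.3462]
ee_rot: [3.141, 0.0, 1.859]
force: [-0.2, 0.2, -3.6]
width: 0.234
```

move_arm(deltas=[{"slide": [0,0,0],"twist": 0,"grip": 0.1},{"slide": [0,0,0],"twist": 0,"grip": 0.1},{"slide": [0,0,0],"twist": 0,"grip": 0.1},{"slide": [0,0,0],"twist": 0,"grip": 0.1},{"slide": [0,0,0],"twist": 0,"grip": 0.1}])

```text
time: 19.25
tcp_pos: [0.5177, -0.1373, 0.346]
ee_rot: [3.142, -0.0, 1.861]
force: [0.7, 0.1, -2.4]
width: 0.234
```

```bash
python3 - <<'E'
from h import *
n="18"
snap("wrist","w"+n); snap("side","d"+n); snap("scene","s"+n); s=monitor.read_state(); print(s["time"],s["tcp_pos"],np.degrees(s["ee_rot"]),s["force"],s["width"]*93)
a=load("s"+n)[0][130:300,210:370]; b=load("d"+n)[0][150:320,250:410]
cv2.imwrite(f"pics/x{n}.png",np.hstack([cv2.resize(q,(400,425),interpolation=cv2.INTER_CUBIC) for q in (a,b)])[:,:,::-1])
E
python3 ridge.py w18
```

```text
19.4 [ 0.51765714 -0.13752377  0.34598993] [1.79997200e+02 4.72183815e-03 1.06583323e+02] [ 0.7443746  -1.21129051 -2.3927934 ] 21.72472644574337
w18 ridge tool xyz [  9.   -4.7 130. ] rect [ 8.2 -0.4] [ 15.2 123.8] 3.31 tilt along ridge z: 130.1 130.0 world z 216.0
```

View pics/x18.png

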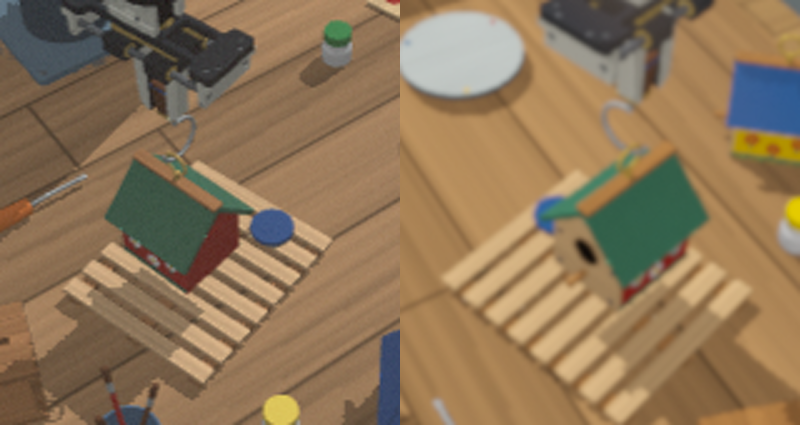

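View pics/w18.png

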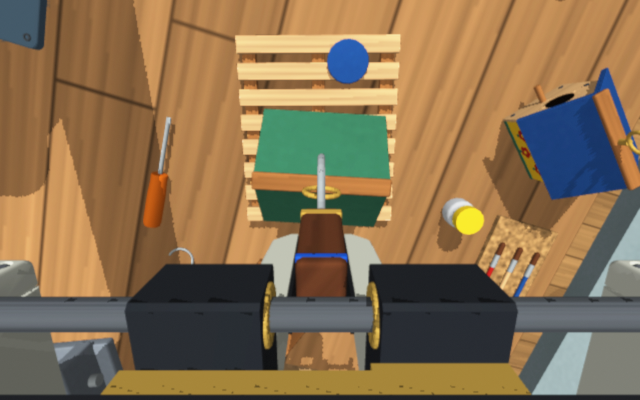

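```bash
python3 - <<'E'
from h import *
im,d,K,T=load("w18")
c=np.array([onz(u,v,.02,K,T) for u,v in ((236,36),(400.5,35),(393,222),(247,221))]); print(c.round(4).tolist())
ctr=c.mean(0); y=(c[0]+c[1]-c[2]-c[3])/2; L=np.linalg.norm(y); y/=L; print(ctr,L,np.degrees(np.arctan2(y[1],y[0])),ctr-.035*y)
e=onz(321,191,.346-.153,K,T); print("eye xy ~",e, "ridge mid",)
s=pickle.load(open("pics/w18.pkl","rb"))[4]; a=s["ee_rot"][2]; tx=np.array([np.cos(a),np.sin(a)]); ty=np.array([np.sin(a),-np.cos(a)])
print("house xy",s["tcp_pos"][:2]+.0082*tx+.0*ty)
E
```

```text
[[0.3618, -0.0116, 0.02], [0.5707, 0.0522, 0.02], [0.6512, -0.1975, 0.02], [0.4354, -0.2605, 0.02]]
[ 0.50478462 -0.10435154  0.02      ] 0.26097295344478866 107.17362575480051 [ 0.51511901 -0.13779104  0.02      ]
eye xy ~ [ 0.51853339 -0.14110796  0.193     ] ridge mid
house xy [ 0.51532229 -0.12944143]
```

move_arm(deltas=[{"slide": [0.05,-0.2,-0.8],"twist": 0,"grip": 0.1},{"slide": [0.1,-0.4,-2],"twist": 0,"grip": 0.1},{"slide": [0.1,-0.6,-3.4],"twist": 0,"grip": 0.1},{"slide": [0.1,-0.6,-4.8],"twist": 0,"grip": 0.1},{"slide": [0.1,-0.6,-5.6],"twist": 0,"grip": 0.1}])

```text
time: 19.9
tcp_pos: [0.5178, -0.1435, 0.2875]
ee_rot: [-3.139, -0.002, 1.86]
force: [-0.6, 0.1, -3.1]
width: 0.234
```

move_arm(deltas=[{"slide": [0,0,0],"twist": 0,"grip": 0.1},{"slide": [0,0,0],"twist": 0,"grip": 0.1},{"slide": [0,0,0],"twist": 0,"grip": 0.1},{"slide": [0,0,0],"twist": 0,"grip": 0.1},{"slide": [0,0,-0.2],"twist": 0,"grip": 0.1}])

```text
time: 20.4
tcp_pos: [0.519, -0.1438, 0.2887]
ee_rot: [3.14, 0.001, 1.86]
force: [0.4, 1.0, -2.6]
width: 0.233
```

```bash
cat > look2.py <<'E'
from h import *
import sys
n=sys.argv[1]
snap("wrist","w"+n); snap("side","d"+n); snap("scene","s"+n); s=monitor.read_state(); print(s["time"],s["tcp_pos"],np.degrees(s["ee_rot"]),s["force"],s["width"]*93)
a=load("s"+n)[0][130:300,210:370]; b=load("d"+n)[0][150:320,250:410]
cv2.imwrite(f"pics/x{n}.png",np.hstack([cv2.resize(q,(400,425),interpolation=cv2.INTER_CUBIC) for q in (a,b)])[:,:,::-1])
E
python3 look2.py 19
python3 ridge.py w19
```

```text
20.55 [ 0.51863145 -0.14359631  0.28797665] [1.79996520e+02 2.59204850e-03 1.06573892e+02] [-0.72747929  0.45506002 -3.44088045] 22.14750267653708
w19 ridge tool xyz [  7.7   4.1 130.1] rect [6.8 0.3] [ 15.3 124. ] 2.8 tilt along ridge z: 130.8 129.3 world z 158.6
```

View pics/x19.png

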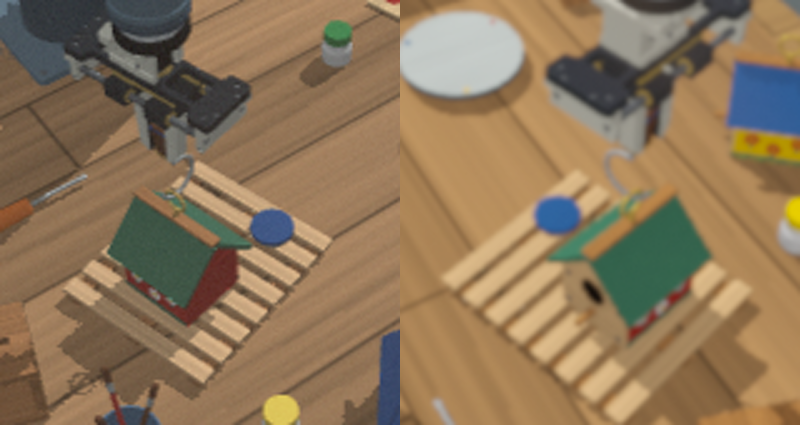

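move_arm(deltas=[{"slide": [0,0,-0.2],"twist": 0,"grip": 0.1},{"slide": [0,0,-0.4],"twist": 0,"grip": 0.1},{"slide": [0,0,-0.6],"twist": 0,"grip": 0.1},{"slide": [0,0,-0.75],"twist": 0,"grip": 0.1},{"slide": [0,0,-0.85],"twist": 0,"grip": 0.1}])

```text
time: 21.05
tcp_pos: [0.5186, -0.1436, 0.2793]
ee_rot: [-3.142, -0.0, 1.86]
force: [0.8, -0.0, -0.8]
width: 0.235
```

move_arm(deltas=[{"slide": [0,0,-0.07],"twist": 0,"grip": 0.1},{"slide": [0,0,-0.14],"twist": 0,"grip": 0.1},{"slide": [0,0,-0.21],"twist": 0,"grip": 0.1},{"slide": [0,0,-0.28],"twist": 0,"grip": 0.1},{"slide": [0,0,-0.35],"twist": 0,"grip": 0.1}])

```text
time: 21.55
tcp_pos: [0.5187, -0.1436, 0.2761]
ee_rot: [3.141, 0.0, 1.86]
force: [0.3, 0.0, -0.3]
width: 0.237
```

```bash
python3 look2.py 20
python3 ridge.py w20
```

```text
21.7 [ 0.51860289 -0.14357405  0.27593344] [-1.79998545e+02 -6.04700774e-03  1.06572964e+02] [ 0.05519936  0.41613454 -0.4130924 ] 21.806216660844587
w20 ridge tool xyz [  7.2  -4.7 127.1] rect [ 6.4 -0.1] [ 15.4 123.5] 2.21 tilt along ridge z: 127.1 127.1 world z 149.0
```

View pics/x20.png

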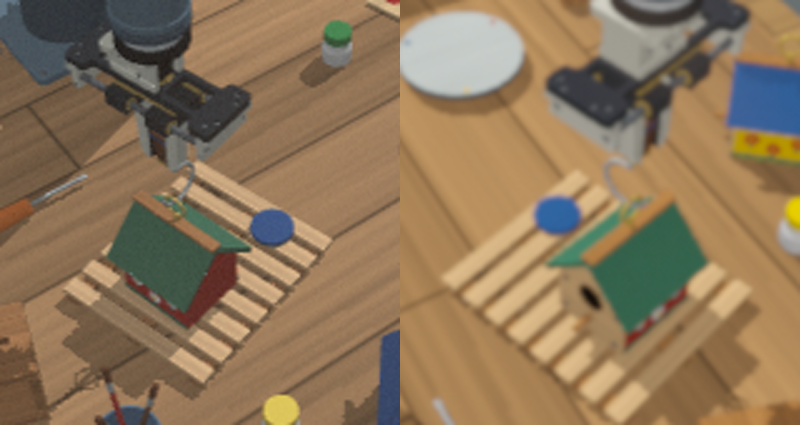

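```bash
python3 -c "
from hookpose import *
for t in ('w20',):
  Q,g,dk,im=hook(t); print(t)
  for v in range(130,276,6): print(v,(Q[v,321]*1000).round(1),im[v,321])
"
python3 - <<'E'
from h import *
a=load("s20")[0][180:225,265:305]; cv2.imwrite("pics/y20.png",cv2.resize(a,None,fx=12,fy=12,interpolation=cv2.INTER_CUBIC)[:,:,::-1])
im=load("w20")[0]; cv2.imwrite("pics/w20c.png",cv2.resize(im[90:290,230:410],None,fx=4,fy=4,interpolation=cv2.INTER_CUBIC)[:600,:,::-1])
E
```

```text
w20
130 [ 52.   -0.3 175.1] [ 64 140 103]
136 [ 46.7  -0.3 169.7] [ 64 141 105]
142 [ 41.4  -0.3 164.6] [ 65 142 106]
148 [ 36.3  -0.3 159.6] [ 65 142 105]
154 [42.9 -0.3 67.5] [140 150 148]
160 [40.  -0.3 59.9] [170 178 179]
166 [37.1 -0.3 53.8] [183 191 193]
172 [33.8 -0.3 50.6] [192 200 200]
178 [30.5 -0.3 48. ] [192 200 201]
184 [27.3 -0.3 45.4] [198 205 207]
190 [23.8 -0.3 44. ] [195 203 204]
196 [20.  -0.3 44.1] [191 200 201]
202 [16.3 -0.3 43.2] [178 185 186]
208 [  72.1   -0.4 -153.1] [144 134 119]
214 [17.8 -0.3 14.5] [94 57 31]
220 [17.2 -0.3  6.5] [82 46 29]
226 [16.2 -0.3  0.4] [84 46 29]
232 [15.  -0.3 -4.8] [84 46 29]
238 [ 14.8  -0.3 -12. ] [84 46 29]
244 [ 14.   -0.3 -17. ] [84 48 30]
250 [ 13.3  -0.3 -22. ] [83 47 29]
256 [ 12.4  -0.3 -26.2] [ 47  78 171]
262 [ 11.7  -0.3 -30.2] [111  63  39]
268 [  9.2  -0.3 -30.7] [111  63  37]
274 [  6.1  -0.3 -30. ] [109  63  39]
```

View pics/w20c.png

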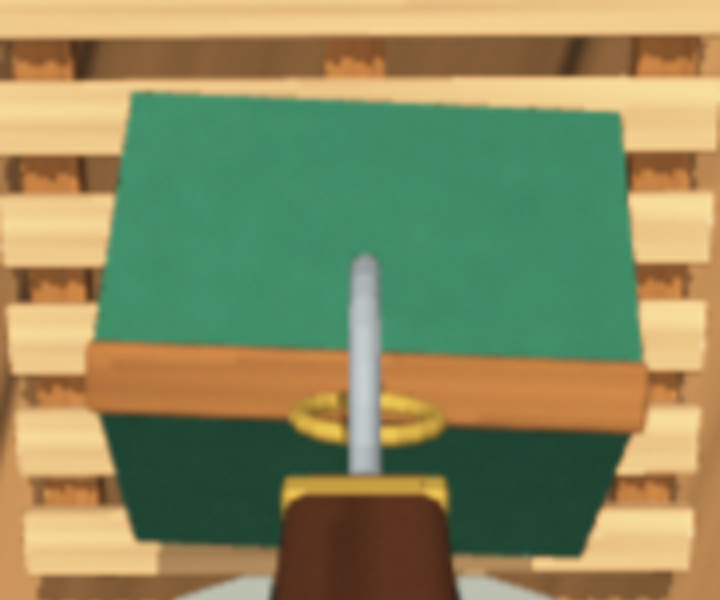

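View pics/y20.png

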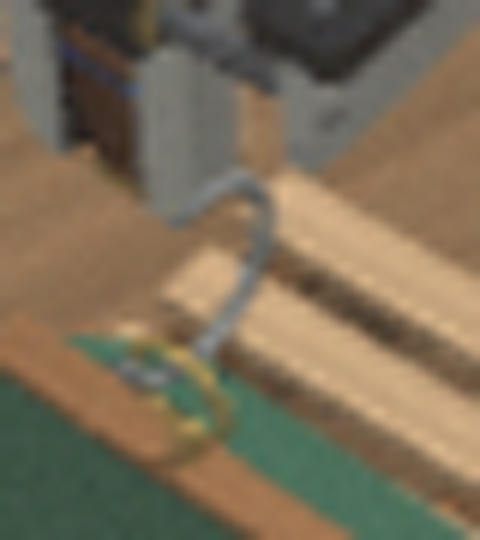

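move_arm(deltas=[{"slide": [0,0,0],"twist": 0,"grip": 0.1},{"slide": [-0.15,0.5,0],"twist": 0,"grip": 0.1},{"slide": [-0.3,1.0,0],"twist": 0,"grip": 0.1},{"slide": [-0.5,1.6,0],"twist": 0,"grip": 0.1},{"slide": [-0.65,2.2,0],"twist": 0,"grip": 0.1}], grip_force=3)

```text
time: 22.2
tcp_pos: [0.5119, -0.121, 0.2759]
ee_rot: [-3.141, -0.0, 1.86]
force: [-0.7, -0.1, -0.5]
width: 0.241
```

```bash
python3 look2.py 21
python3 ridge.py w21; python3 -c "
from hookpose import *
for t in ('w21',):
  Q,g,dk,im=hook(t); print(t)
  for v in range(208,276,6): print(v,(Q[v,321]*1000).round(1),im[v,321])
"
python3 - <<'E'
from h import *
a=load("s21")[0][175:225,265:305]; b=load("d21")[0][200:250,335:375]; cv2.imwrite("pics/y21.png",np.hstack([cv2.resize(q,None,fx=9,fy=9,interpolation=cv2.INTER_CUBIC)[:,:,::-1] for q in (a,b)]))
E
```

```text
22.35 [ 0.51194142 -0.12105034  0.2759656 ] [-1.79991289e+02  4.11642058e-04  1.06621370e+02] [-0.23981408  0.23790415 -1.1036025 ] 21.614578651639157
w21 ridge tool xyz [nan nan nan] rect [0. 0.] [0. 0.] 0.0 tilt along ridge z: nan nan world z nan
w21
208 [11.  -0.3 47.8] [191 199 200]
214 [ 7.2 -0.3 47.1] [191 199 200]
220 [12.8 -0.3 19.1] [156 117  51]
226 [13.3 -0.3  8.2] [72 41 26]
232 [13.5 -0.3 -1. ] [72 41 25]
238 [13.9 -0.3 -9.8] [72 41 26]
244 [ 14.4  -0.3 -18.1] [72 41 25]
250 [ 14.5  -0.3 -24.6] [66 50 66]
256 [ 12.7  -0.3 -26.7] [112  62  38]
262 [ 10.1  -0.3 -27. ] [115  65  40]
268 [  7.6  -0.3 -27.6] [113  63  38]
274 [  4.9  -0.3 -27.8] [112  63  38]
  return _methods._mean(a, axis=axis, dtype=dtype,
  ret = um.true_divide(
  ret = ret.dtype.type(ret / rcount)
```

View pics/y21.png

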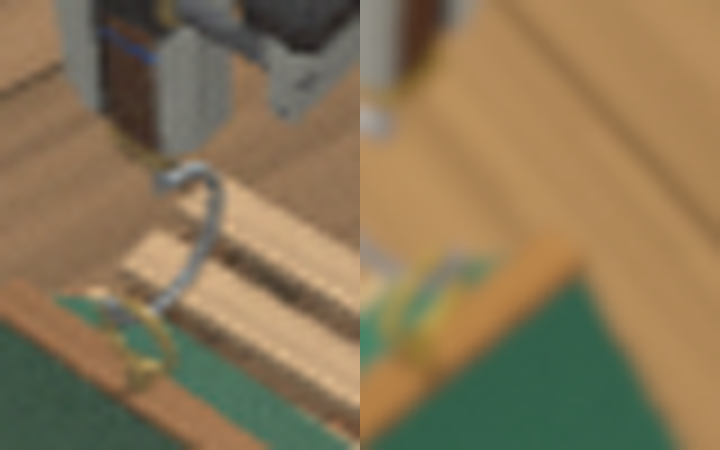

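move_arm(deltas=[{"slide": [-0.1,0.4,0],"twist": 0,"grip": 0.1},{"slide": [-0.2,0.8,0],"twist": 0,"grip": 0.1},{"slide": [-0.35,1.2,0],"twist": 0,"grip": 0.1},{"slide": [-0.45,1.5,0],"twist": 0,"grip": 0.1},{"slide": [-0.45,1.5,0],"twist": 0,"grip": 0.1}], grip_force=3)

```text
time: 22.85
tcp_pos: [0.5076, -0.1062, 0.2761]
ee_rot: [3.141, 0.0, 1.861]
force: [1.4, -0.0, -0.5]
width: 0.236
```

```bash
python3 look2.py 22
python3 -c "
from hookpose import *
for t in ('w22',):
  Q,g,dk,im=hook(t); print(t)
  for v in range(208,276,6): print(v,(Q[v,321]*1000).round(1),im[v,321])
"
python3 - <<'E'
from h import *
a=load("s22")[0][175:225,260:310]; b=load("d22")[0][195:245,330:380]; cv2.imwrite("pics/y22.png",np.hstack([cv2.resize(q,None,fx=8,fy=8,interpolation=cv2.INTER_CUBIC)[:,:,::-1] for q in (a,b)]))
E
```

```text
23.0 [ 0.5076928  -0.10662547  0.27596818] [1.79993346e+02 6.09380931e-03 1.06578650e+02] [ 0.52998784 -0.50772749 -0.38066926] 21.670816649656523
w22
208 [ 9.5 -0.3 52.9] [185 193 194]
214 [ 6.1 -0.3 50.7] [189 197 198]
220 [ 2.6 -0.3 48.8] [191 199 200]
226 [ 9.9 -0.3 17.4] [75 48 26]
232 [11.8 -0.3  3.5] [64 35 22]
238 [13.6 -0.3 -9. ] [64 37 23]
244 [ 15.4  -0.3 -20.3] [ 31  58 135]
250 [ 14.3  -0.3 -24.2] [106  61  36]
256 [ 12.3  -0.3 -25.8] [117  65  40]
262 [  9.6  -0.3 -26. ] [118  65  40]
268 [  6.9  -0.3 -26.3] [116  65  38]
274 [  4.4  -0.3 -26.7] [112  63  38]
```

View pics/y22.png

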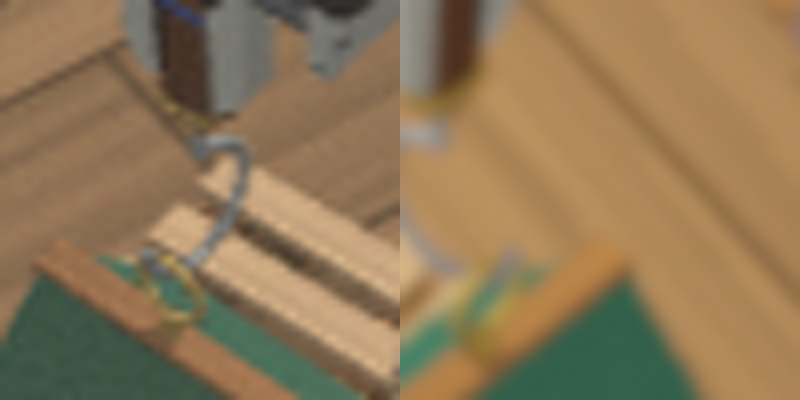

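View pics/x22.png

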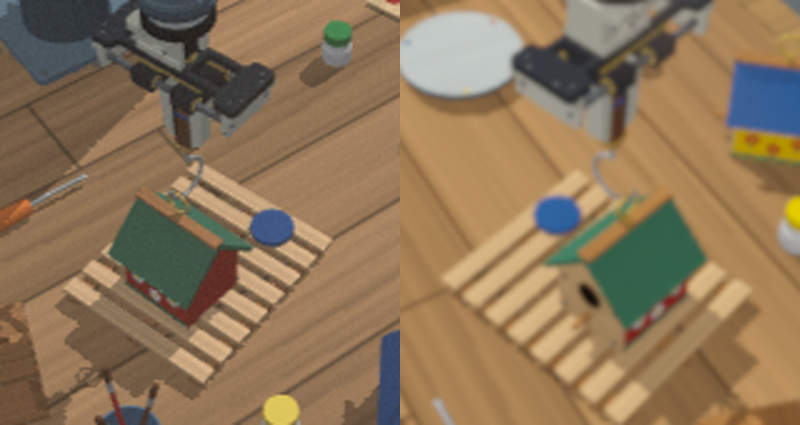

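View pics/w22.png

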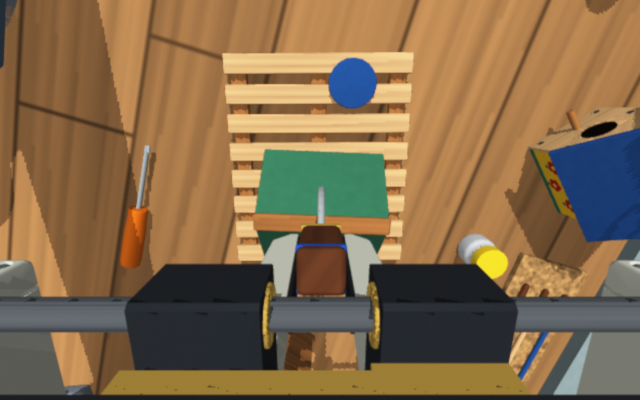

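move_arm(deltas=[{"slide": [0,0,0],"twist": 0,"grip": 0.1},{"slide": [0,0,0],"twist": 0,"grip": 0.1},{"slide": [0.2,-0.7,0],"twist": 0,"grip": 0.1},{"slide": [0.4,-1.4,-0.2],"twist": 0,"grip": 0.1},{"slide": [0.6,-2.0,-0.5],"twist": 0,"grip": 0.1}], grip_force=10)

```text
time: 23.5
tcp_pos: [0.5139, -0.1275, 0.271]
ee_rot: [3.141, 0.0, 1.86]
force: [-0.0, 0.1, -0.6]
width: 0.24
```

```bash
python3 look2.py 23
python3 -c "
from hookpose import *
for t in ('w23',):
  Q,g,dk,im=hook(t); print(t)
  for v in range(190,262,6): print(v,(Q[v,321]*1000).round(1),im[v,321])
"
python3 - <<'E'
from h import *
a=load("s23")[0][175:225,260:310]; b=load("d23")[0][195:245,330:380]; cv2.imwrite("pics/y23.png",np.hstack([cv2.resize(q,None,fx=8,fy=8,interpolation=cv2.INTER_CUBIC)[:,:,::-1] for q in (a,b)]))
E
```

```text
23.65 [ 0.51355303 -0.12717158  0.27045284] [-1.79959114e+02 -3.88844415e-02  1.06515731e+02] [-0.1503381   0.04058698  0.15415294] 21.968007449057097
w23
190 [18.  -0.3 67.8] [145 153 154]
196 [15.3 -0.3 61.5] [164 171 172]
202 [12.8 -0.3 55.8] [177 185 186]
208 [ 9.3 -0.3 53.6] [187 195 196]
214 [ 6.3 -0.3 50. ] [190 198 199]
220 [ 2.9 -0.3 48. ] [192 200 202]
226 [10.2 -0.3 16.7] [76 48 26]
232 [11.5 -0.3  4.3] [65 37 23]
238 [13.5 -0.3 -8.8] [65 38 24]
244 [ 14.8  -0.3 -19. ] [ 30  59 136]
250 [ 14.3  -0.3 -24.2] [107  60  36]
256 [ 12.4  -0.3 -26.2] [118  66  41]
```

View pics/y23.png

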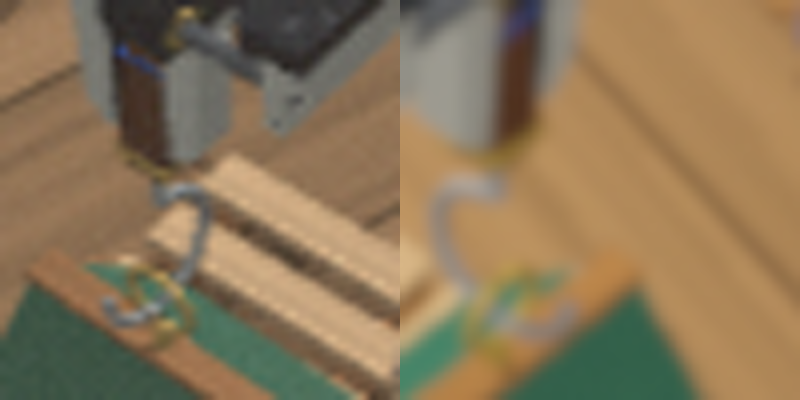

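View pics/w23.png

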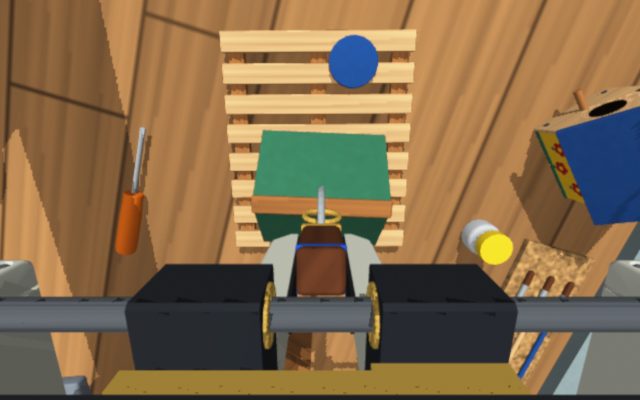

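move_arm(deltas=[{"slide": [0,0,-0.15],"twist": 0,"grip": 0.1},{"slide": [0,0,-0.3],"twist": 0,"grip": 0.1},{"slide": [0,0,-0.4],"twist": 0,"grip": 0.1},{"slide": [0,0,-0.45],"twist": 0,"grip": 0.1},{"slide": [0,0,-0.45],"twist": 0,"grip": 0.1}])

```text
time: 24.15
tcp_pos: [0.5136, -0.1265, 0.2664]
ee_rot: [-3.142, -0.0, 1.86]
force: [0.1, -0.3, 0.1]
width: 0.235
```

```bash
python3 look2.py 24
python3 - <<'E'
from h import *
a=load("s24")[0][175:225,260:310]; b=load("d24")[0][195:245,330:380]; cv2.imwrite("pics/y24.png",np.hstack([cv2.resize(q,None,fx=8,fy=8,interpolation=cv2.INTER_CUBIC)[:,:,::-1] for q in (a,b)]))
E
```

```text
24.3 [ 0.51365935 -0.12656795  0.26654484] [1.79993517e+02 7.73293798e-03 1.06580319e+02] [-0.05847008  1.45130414 -0.54224168] 22.134263067426996
```

View pics/y24.png

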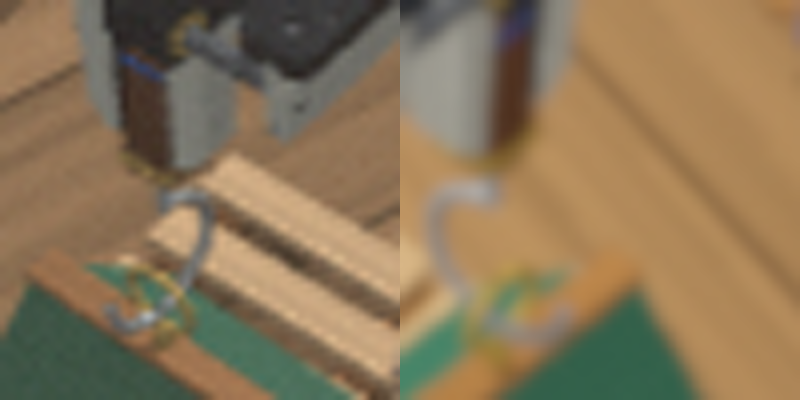

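move_arm(deltas=[{"slide": [0,0,-0.1],"twist": 0,"grip": 0.1},{"slide": [0,0,-0.2],"twist": 0,"grip": 0.1},{"slide": [0,0,-0.2],"twist": 0,"grip": 0.1},{"slide": [0,0,-0.2],"twist": 0,"grip": 0.35},{"slide": [0,0,-0.2],"twist": 0,"grip": 0.5}])

```text
time: 24.8
tcp_pos: [0.5137, -0.1267, 0.2646]
ee_rot: [3.141, 0.0, 1.86]
force: [0.5, 0.5, 0.1]
width: 0.359
```

```bash
python3 look2.py 25
```

```text
24.95 [ 0.51368022 -0.12665865  0.26454405] [1.79992124e+02 7.17656565e-03 1.06568034e+02] [-0.01287861 -0.1210016   0.40664198] 44.53114724700366
```

View pics/x25.png

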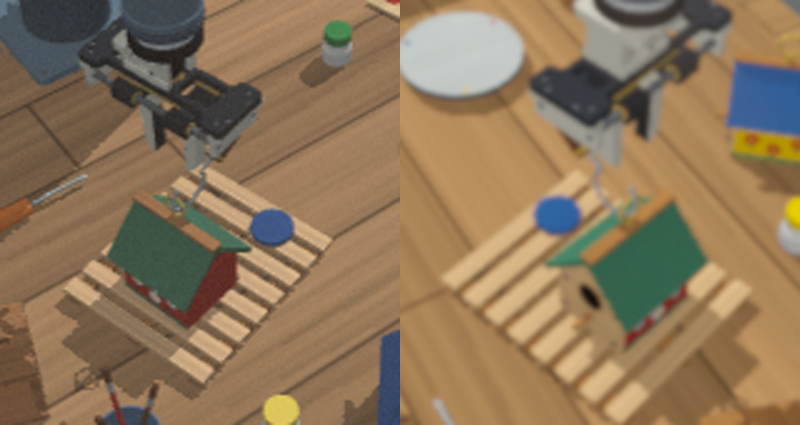

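View pics/w25.png

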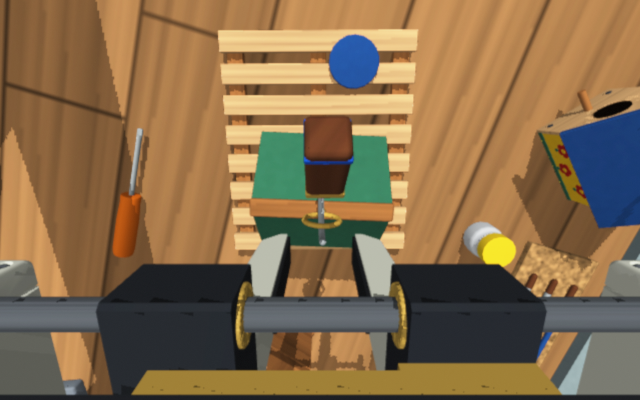

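move_arm(deltas=[{"slide": [0,0,0],"twist": 0,"grip": 0.6},{"slide": [0,0,0],"twist": 0,"grip": 0.6},{"slide": [0,0,0.5],"twist": 0,"grip": 0.6},{"slide": [0,0,3],"twist": 0,"grip": 0.6},{"slide": [0,0,6],"twist": 0,"grip": 0.6}])

```text
time: 25.45
tcp_pos: [0.513, -0.1263, 0.3243]
ee_rot: [-3.139, -0.002, 1.86]
force: [0.7, -0.7, -0.2]
width: 0.599
```

```bash
python3 look2.py 26
```

```text
25.6 [ 0.51463714 -0.12707026  0.3269101 ] [179.7907645    0.19183716 106.57555196] [-0.93223222  0.14971717 -0.31628682] 55.49481986022416
```

View pics/x26.png

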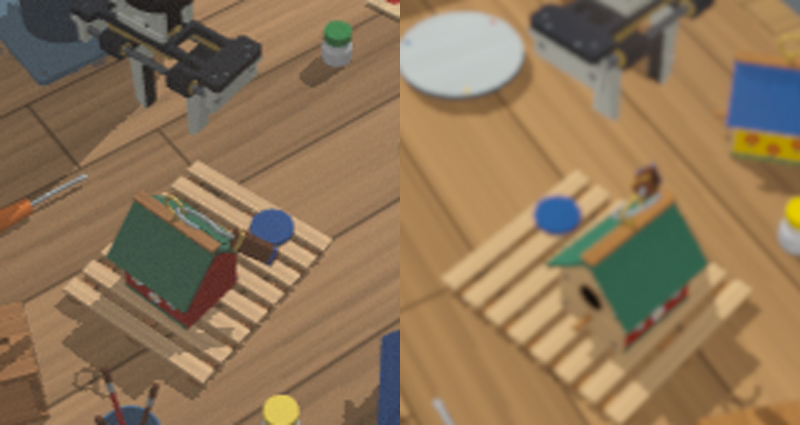

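View pics/w26.png

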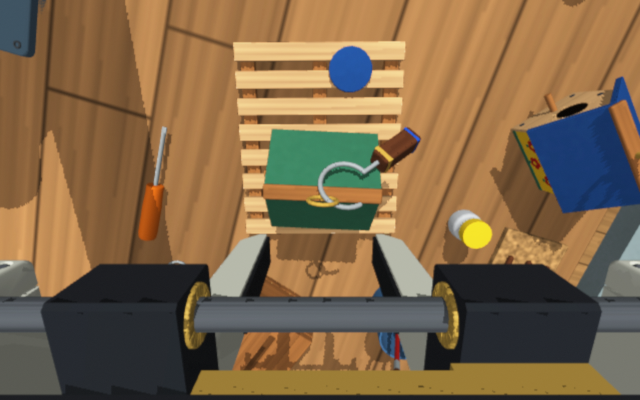

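move_arm(deltas=[{"slide": [-0.5,0,2],"twist": 0,"grip": 0.6},{"slide": [-1,0,5],"twist": 0,"grip": 0.6},{"slide": [-1,0,8],"twist": 0,"grip": 0.6},{"slide": [-1,0,8],"twist": 0,"grip": 0.6},{"slide": [-1,0,8],"twist": 0,"grip": 0.6}])

```text
time: 26.1
tcp_pos: [0.5036, -0.1266, 0.4039]
ee_rot: [-3.141, -0.0, 1.86]
force: [-0.5, -0.7, -0.5]
width: 0.598
```

move_arm(deltas=[{"slide": [0,0,0],"twist": 0,"grip": 0.6},{"slide": [0,0,0],"twist": 0,"grip": 0.6},{"slide": [0,0,0],"twist": 0,"grip": 0.6},{"slide": [0,0,0],"twist": 0,"grip": 0.6},{"slide": [0,0,0],"twist": 0,"grip": 0.6}])

```text
time: 26.6
tcp_pos: [0.5036, -0.1266, 0.4042]
ee_rot: [-3.141, -0.0, 1.86]
force: [-0.2, -0.7, -0.2]
width: 0.603
```

```bash
python3 look2.py 27; python3 - <<'E'
from h import *
im=load("w27")[0]; cv2.imwrite("pics/w27c.png",cv2.resize(im[20:270,200:450],None,fx=2.4,fy=2.4,interpolation=cv2.INTER_CUBIC)[:,:,::-1])
a=load("s27")[0][195:255,255:325]; b=load("d27")[0][205:265,320:390]; cv2.imwrite("pics/y27.png",np.hstack([cv2.resize(q,(400,343),interpolation=cv2.INTER_CUBIC)[:,:,::-1] for q in (a,b)]))
E
```

```text
26.75 [ 0.50365994 -0.12662624  0.40443804] [1.79997831e+02 1.12925029e-03 1.06571004e+02] [ 0.23089565 -0.23012847 -0.31072483] 55.585630763405284
```

View pics/w27c.png

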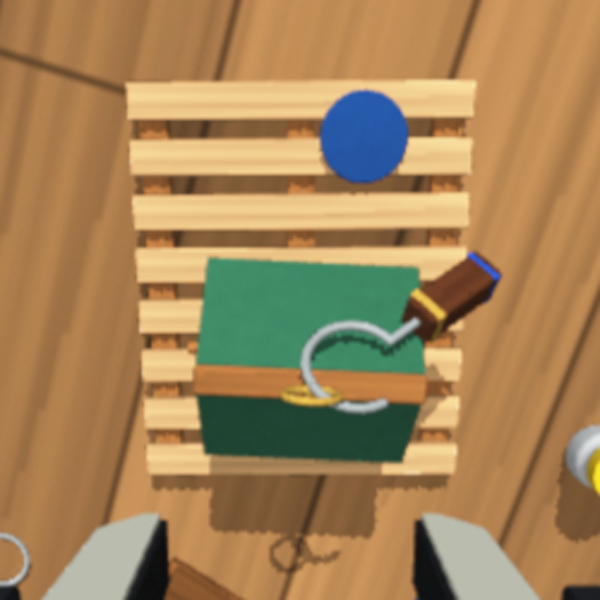

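View pics/y27.png

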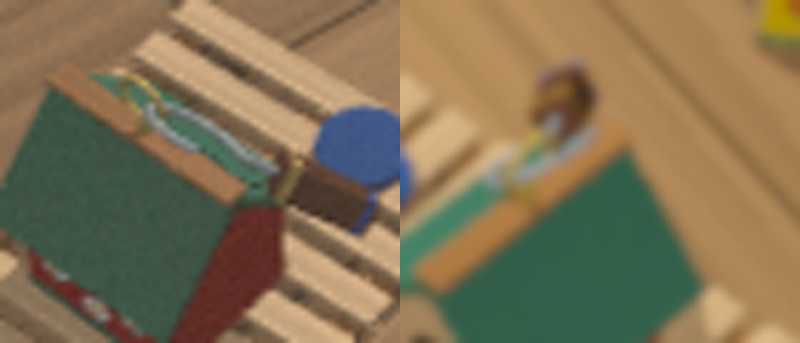

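View pics/s27.png

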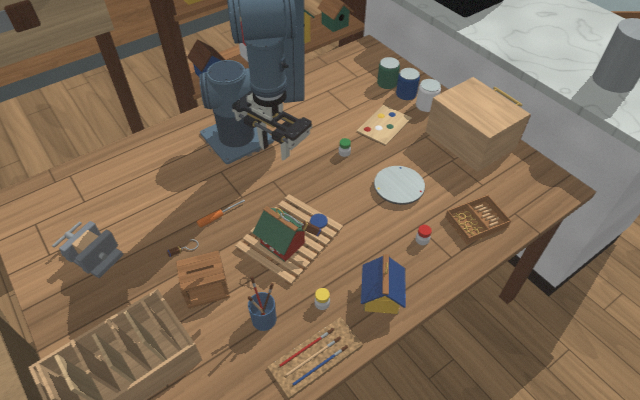

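move_arm(deltas=[{"slide": [0,0,0],"twist": 0,"grip": 0.6},{"slide": [0,0,0],"twist": 0,"grip": 0.6},{"slide": [0,0,0],"twist": 0,"grip": 0.6},{"slide": [0,0,0],"twist": 0,"grip": 0.6},{"slide": [0,0,0],"twist": 0,"grip": 0.6}])

```text
time: 27.25
tcp_pos: [0.5036, -0.1266, 0.4045]
ee_rot: [3.142, 0.0, 1.86]
force: [-0.1, -0.2, 0.4]
width: 0.6
```

```bash
python3 look2.py 28; python3 - <<'E'
from h import *
im,d,K,T=load("w28"); i0=load("w27")[0]
print("moved px:",(np.abs(im.astype(int)-i0).max(2)[20:270,200:450]>40).sum())
P=cloud(d,K,T); hsv=cv2.cvtColor(im,cv2.COLOR_RGB2HSV)
m=(d>0)&(abs(P[...,2]-.148)<.006)&(hsv[...,0]<16)&(hsv[...,1]>120)&(hsv[...,2]>150)
p=P[m]; print(len(p),cv2.minAreaRect((p[:,:2]*1000).astype(np.float32)),np.median(p[:,2]))
a=p[p[:,0]<.49][:,2];b=p[p[:,0]>.54][:,2]; print(np.median(a),np.median(b))
E
```

```text
27.4 [ 0.50366502 -0.12663431  0.40445707] [1.79999097e+02 4.13737510e-03 1.06573153e+02] [-0.18936721  0.02286988 -0.08042284] 55.82823215721114
moved px: 21
884 ((516.8490600585938, -137.96044921875), (123.55046081542969, 14.592602729797363), 14.19447135925293) 0.14899082902648095
0.148990305863492 0.14901363492105166
```

```bash
python3 look2.py 29; python3 - <<'E'
from h import *
i=load("w29")[0].astype(int)
for t in ("w27","w28"):
    m=np.abs(i-load(t)[0]).max(2)[20:270,200:450]>40; v,u=np.nonzero(m); print(t,m.sum(),list(zip(u[:30],v[:30])))
E
```

```text
27.55 [ 0.50363542 -0.12662803  0.40447156] [-1.79999541e+02  2.12681180e-03  1.06575027e+02] [ 0.60371365 -0.10299011 -0.15000648] 55.900417643358466
w27 21 [(np.int64(134), np.int64(49)), (np.int64(169), np.int64(58)), (np.int64(169), np.int64(59)), (np.int64(169), np.int64(60)), (np.int64(133), np.int64(63)), (np.int64(134), np.int64(63)), (np.int64(171), np.int64(121)), (np.int64(204), np.int64(123)), (np.int64(170), np.int64(133)), (np.int64(189), np.int64(134)), (np.int64(169), np.int64(185)), (np.int64(169), np.int64(186)), (np.int64(168), np.int64(188)), (np.int64(168), np.int64(189)), (np.int64(167), np.int64(192)), (np.int64(169), np.int64(197)), (np.int64(170), np.int64(197)), (np.int64(171), np.int64(197)), (np.int64(172), np.int64(197)), (np.int64(173), np.int64(197)), (np.int64(174), np.int64(197))]
w28 0 []
```

Nothing in the picture is moving: the few pixels that changed after w27 are scattered edges, and there is no change at all since w28. The house is level on its spot, so I hand the job in.

```bash
python3 -c "
from cell import job
print(job.hand_in())"
```

```text
the job is handed in; nothing more can be done
None
```

The red birdhouse is on the empty part of the drying rack, upright, with the hook released and still through the eye. I handed in at about 27.6 s of the 64 s allowed.

**What I did**
- I took the larger hook from the stand and leaned it about 35° by pushing its bow against the stand's end face, since the tool cannot tilt. I then fed the tip through the eye.
- I rolled the hook back up by moving the arm and letting the house's weight turn it in a soft grip.
- I carried the house to the rack and set it down slowly. The gripper and arm were not seen to touch the house.
- Before letting go I leaned the hook away from its mouth so it could not slip out of the eye.

**Last checks**
- **Position:** the middle of the ridge is at about (0.517, -0.138). The spot measured (0.515, -0.138) in the wrist camera and (0.518, -0.134) in the fixed cameras.
- **Level:** both ends of the ridge are at the same height, 149 mm.
- **At rest:** the last two wrist pictures (0.15 s apart) are the same, and the robot is touching nothing. The other things on the table look unmoved.

**What did not go perfectly**
- On the turntable the house swung and slid about 17 mm while the hook rolled up.
- The house was already off the turntable for a moment while the hook still leaned 15–25°. I set it down again, rolled the hook further and lifted it with about 7° of lean left, so the hook was not fully upright.
- After release the hook tipped over and twisted. It now lies on the roof with its handle out over the gable end.

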